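# Find the solid metal sample by hefting and put it on the balance

## Robot

A 7-joint arm with a two-finger parallel gripper is mounted at the origin on the work surface. World frame = base frame: x ahead of the robot, y to its left, z up, the work surface at z = 0. Lengths are in m, angles in rad, forces in N, time in s.
With the tool pointing down it reaches from about 0.425 to 0.875 m from the base axis. Payload 9.9 kg.
Tool frame: the origin (TCP) lies at the centre of the arm's flange, where the gripper is bolted on; the fingertips stand 173 mm ahead of it and the grasp point (between the pads) lies 155 mm ahead of it (r.pinch_z is the distance from the TCP to the grasp point, in m); z points along the fingers, x is the direction in which the jaws open and shut, and the axes are right-handed (so a half turn about z gives the same grasp; the last joint's range is limited). The gripper opens to 85 mm and grips with 20 to 120 N. Pads are 22 mm wide; open, the fingers measure 114 mm over their backs; the gripper's body (76 mm by 85 mm) begins 54 mm behind the grasp point. The pads swing forward as they close: fully open they stand 13 mm farther back than shut.
Start: joints at [1.023, 0.576, 0.025, 1.437, -0.015, 1.129, -0.057], TCP at [0.302, -0.604, 0.405] pointing down, gripper open.
Joint ranges: [-2.76, 2.76], [-0.34, 2.15], [-1.52, 1.57], [0.19, 2.46], [-1.09, 4.23], [0.17, 1.99], [-2.82, 2.82]. Speed limits (rad/s): [2.22, 2.22, 3.01, 3.01, 3.14, 3.14, 3.14].

## Interface

Orientations are given as a unit quaternion [x, y, z, w].
In Python, from station import telemetry, grab_frame, get_calibration, job_done, r gives the robot as it stands. The module is installed in compiled form; this text tells all that it offers.
- The arm moves only by the shell command python3 -m inch 'ROWS' [FORCE]. ROWS is JSON, a list that holds one entry, the list of rows, each a list of 7 numbers: the turn, a rotation vector about the world's x, y, z in degrees, then the shift along the world's x, y, z in mm, then the finger opening in mm, from 0 to 85.4. In form: [[[rx, ry, rz, tx, ty, tz, fingers], ...]]. A call has exactly 8 rows; each row is the pose to reach, as a shift and turn from the pose commanded when the call began; what a row does not reach only later rows make up. A row lasts 1/10 s, in which the tool goes at most 50 mm and 8.59 degrees, less where a joint would pass 70% of its speed; a pose out of reach is approached as far as the arm can. A call with a gripper value outside its range is refused whole. The fingers move at their own pace and stop on an object; FORCE is the grip in N (left out, the last holds). Time passes only in rows, so rows that repeat a pose let the fingers close, or fill a call up. It gives the time, the measured TCP pose, the force and the opening at its end, in the units of the state.
- telemetry.get_obs(): the state, without advancing time (a new reading comes with each control period).
- grab_frame(name): name is "scene" or "top" or "wrist"; returns the picture (420x560x3 uint8, red, green, blue); there is no depth.
- get_calibration(name): a dict with "camera_matrix" (3x3 intrinsics, pixels), "pose" (4x4, takes a point from camera to world coordinates); the wrist camera has in their place "mount" (4x4, takes a point from camera to tool coordinates, whose origin is the TCP and whose axes are the tool frame's). Camera axes: x right, y down, z forward; pixel columns grow to the right and rows downward; lengths in m; the calibration is good to about 2 mm. The wrist camera is an equidistant fisheye: a pixel r from the principal point sees the ray r / f radians off the axis. A picture is of the moment at which its call begins: read the wrist's pose just before it. get_calibration takes no time and is no camera call.
- job_done(): hands the job in, once; it reports no verdict.
The state is a dict: "time_s": time; "qpos": joint angles; "joint_vel": joint speeds; "tau": joint torques, N m; "tcp_pos": TCP position; "eef_rot": TCP orientation; "force": force on the tool from outside, world axes, zero at the start; "wrist_torque": the same for the moment, N m; "grip_width": opening from 0.0 (shut) to 1.0 (fully open).
Only numpy, scipy, OpenCV 4.12 (cv2) and the standard library are available. Lean on these libraries where they do the work, as an engineer would, in place of code of your own. Each camera call takes 0.05 s, during which the arm holds its last target.

## Task

The three closed cases in the sloping rack look alike, but two hold hollow dummies and one holds the solid metal sample: lift them by their caps to feel which is heavy, setting each straight back in its place. Open the heavy case, with a quarter turn of its cap counter-clockwise and a lift, and stand the cap upright, mouth down, on the grey tray; then lift out the sample and set it gently, upright, in the middle of the balance's pan. Never have two cases open; leave the three case bases in their places, the other two cases closed, and everything else where it stands.

Things in the scene. Friction and masses are not known exactly. Their poses are not given: they have to be found in the camera images.
- rack: Fixed plastic rack, 400 mm wide, with three places side by side (130 mm apart along the rack's y) on a board that slopes 24 degrees (0.42 rad), its low edge towards the robot, its middle 105 mm above the table. Origin on the table under its middle; z up, x away from the robot side. Blue dividers (14 mm high) and a front lip (16 mm) keep each case from turning, with 7 mm play each way; no back wall.
- tray: Fixed grey tray 270 x 190 x 14 mm on the table, left or right of the rack. Origin under its centre.
- tray_free (a point): Middle of the empty part of the tray's floor (5 mm above the table), 45 mm along the tray's x from its centre; free 50 mm all round. A blue test-tube rack (50 x 150 x 100 mm) stands on the tray, centred 130 mm from this point along the tray's -x, long side along the tray's y.
- balance: Fixed white laboratory balance 180 x 160 mm, on the other side of the rack from the tray. Origin under its centre on the table.
- pan_top (a point): Centre of the top face of the balance's round steel pan (110 mm across), about 75 mm above the table when empty.
- pan (a joint): How far the sprung pan has sunk, m: about 0.001 empty, 0.002 with a hollow dummy on it, 0.008 to 0.011 with the solid sample (500 N/m, stop at 0.012).
- beaker: Glass beaker, 66 mm across, 85 mm tall, a bystander. Origin under its centre.
- tube_rack: Blue test-tube rack on the tray, a bystander. Origin under its centre.
- reagent: Amber bottle, 72 mm across, 160 mm tall, at an end of the rack, a bystander. Origin under its centre.
- flask: Green glass flask, 84 mm across, 125 mm tall, at an end of the rack, a bystander. Origin under its centre.
- wash: White bottle with a red cap, 60 mm across, 150 mm tall, left of the rack, a bystander. Origin under its centre.
- case_a (a point): Case A: centre of the upper face of its loose white base (80 x 96 mm, 50 mm tall; this point is 50 mm up from the underside). z is the case's own axis, leaning 24 degrees towards the robot; y along the rack. Closed, a case is 118 mm tall. Closed weight about 0.29 kg with a hollow dummy inside, 0.68 kg with the solid sample, each up to 12 percent off.
- hook_a (a point): Case A: top of the grey hook at its base's +y edge, 15 mm above the base's upper face; a second at -y. Each reaches in to 32 mm from the axis over a cap lug with 2 mm play, so a closed case can be lifted by its cap. Turned counter-clockwise seen from above (positive about the case's z), lugs are free from 45 to 125 degrees; clockwise they meet end stops.
- cap_a_mid (a point): Centre (half-way up) of case A's blue eight-sided cap, 56 mm across flats, 68 mm tall, open below; z out through its roof. Flats face x, y and the 45 degree directions. Two orange lugs at the lower edge point along its +y and -y, to 40 mm from the axis (orange roof stripe likewise); locked, they lie along the case's y. Its rim rests on the base's upper face.
- sample_a_mid (a point): Centre (half-way up) of the dark steel-coloured cylinder in case A: 36 mm across, 100 mm tall, z along its axis. It stands loosely (1.5 mm all round) in a 44 mm deep socket; 56 mm of it stand above the base's upper face once the cap is off. All three look alike; hollow 0.06 kg, solid 0.45 kg.
- case_b (a point): Case B: centre of the upper face of its loose white base (80 x 96 mm, 50 mm tall; this point is 50 mm up from the underside). z is the case's own axis, leaning 24 degrees towards the robot; y along the rack. Closed, a case is 118 mm tall. Closed weight about 0.29 kg with a hollow dummy inside, 0.68 kg with the solid sample, each up to 12 percent off.
- hook_b (a point): Case B: top of the grey hook at its base's +y edge, 15 mm above the base's upper face; a second at -y. Each reaches in to 32 mm from the axis over a cap lug with 2 mm play, so a closed case can be lifted by its cap. Turned counter-clockwise seen from above (positive about the case's z), lugs are free from 45 to 125 degrees; clockwise they meet end stops.
- cap_b_mid (a point): Centre (half-way up) of case B's blue eight-sided cap, 56 mm across flats, 68 mm tall, open below; z out through its roof. Flats face x, y and the 45 degree directions. Two orange lugs at the lower edge point along its +y and -y, to 40 mm from the axis (orange roof stripe likewise); locked, they lie along the case's y. Its rim rests on the base's upper face.
- sample_b_mid (a point): Centre (half-way up) of the dark steel-coloured cylinder in case B: 36 mm across, 100 mm tall, z along its axis. It stands loosely (1.5 mm all round) in a 44 mm deep socket; 56 mm of it stand above the base's upper face once the cap is off. All three look alike; hollow 0.06 kg, solid 0.45 kg.
- case_c (a point): Case C: centre of the upper face of its loose white base (80 x 96 mm, 50 mm tall; this point is 50 mm up from the underside). z is the case's own axis, leaning 24 degrees towards the robot; y along the rack. Closed, a case is 118 mm tall. Closed weight about 0.29 kg with a hollow dummy inside, 0.68 kg with the solid sample, each up to 12 percent off.
- hook_c (a point): Case C: top of the grey hook at its base's +y edge, 15 mm above the base's upper face; a second at -y. Each reaches in to 32 mm from the axis over a cap lug with 2 mm play, so a closed case can be lifted by its cap. Turned counter-clockwise seen from above (positive about the case's z), lugs are free from 45 to 125 degrees; clockwise they meet end stops.
- cap_c_mid (a point): Centre (half-way up) of case C's blue eight-sided cap, 56 mm across flats, 68 mm tall, open below; z out through its roof. Flats face x, y and the 45 degree directions. Two orange lugs at the lower edge point along its +y and -y, to 40 mm from the axis (orange roof stripe likewise); locked, they lie along the case's y. Its rim rests on the base's upper face.
- sample_c_mid (a point): Centre (half-way up) of the dark steel-coloured cylinder in case C: 36 mm across, 100 mm tall, z along its axis. It stands loosely (1.5 mm all round) in a 44 mm deep socket; 56 mm of it stand above the base's upper face once the cap is off. All three look alike; hollow 0.06 kg, solid 0.45 kg.

How it is judged:
By the outcome, as a careful person would: the job done as asked, in the order asked, and still so for the second after the job is handed in, with the robot touching nothing.
It also fails if it takes over 72 s, if anything falls off the work surface, if the arm or the gripper's body presses on something with over 40 N, if the wrist force passes 120 N, or if a joint passes its speed limit or range.

## Working session

There is one attempt and no reset: what is moved stays moved. The work goes in short steps, Python scripts to look and compute and a shell command to move; the robot and the scene stay as the last step left them, time stands still between calls to the robot, and variables do not carry over. Pictures are saved under pics/ and viewed, and the job is handed in when it is done.

```bash
mkdir -p pics; ls; cat > h.py <<'E'
import numpy as np, cv2
from station import telemetry, grab_frame, get_calibration, job_done, r
def snap(n,f):
    im=grab_frame(n); cv2.imwrite('pics/'+f,cv2.cvtColor(im,cv2.COLOR_RGB2BGR)); return im
E
python3 - <<'E'
from h import *
o=telemetry.get_obs()
for k,v in o.items(): print(k,np.round(v,4))
for n in('scene','top','wrist'):
    c=get_calibration(n); print(n,{k:np.round(v,4).tolist() for k,v in c.items() if not isinstance(v,str)})
snap('scene','s0.png'); snap('top','t0.png'); print(r.pinch_z)
E
```

```text
pics
time_s 0.0
qpos [ 1.0232  0.5765  0.0249  1.4379 -0.015   1.129  -0.0565]
joint_vel [-0.0004  0.0007  0.0004 -0.0009  0.0001 -0.0006 -0.002 ]
tau [ 6.00000e-04 -7.65763e+01  2.25150e+00 -2.85969e+01  1.56000e-02
  1.27000e-02  0.00000e+00]
tcp_pos [ 0.3019 -0.6035  0.4039]
eef_rot [ 8.507e-01 -5.257e-01 -7.000e-04 -4.000e-04]
force [ 0.3469 -0.5239  0.289 ]
wrist_torque [ 0.0505  0.0152 -0.0239]
grip_width 0.9992
scene {'camera_matrix': [[407.434, 0.0, 273.2772], [0.0, 407.434, 205.8863], [0.0, 0.0, 1.0]], 'pose': [[0.0378, 0.5768, -0.816, 1.2817], [0.9992, -0.0087, 0.0401, 0.001], [0.0161, -0.8168, -0.5767, 0.6892], [0.0, 0.0, 0.0, 1.0]]}
top {'camera_matrix': [[459.7494, 0.0, 275.1501], [0.0, 459.7494, 206.3908], [0.0, 0.0, 1.0]], 'pose': [[-0.0033, -0.983, 0.1835, 0.3201], [-1.0, 0.0049, 0.008, 0.0386], [-0.0088, -0.1834, -0.983, 1.2431], [0.0, 0.0, 0.0, 1.0]]}
wrist {'camera_matrix': [[325.1923, 0.0, 279.0061], [0.0, 325.1923, 209.8632], [0.0, 0.0, 1.0]], 'mount': [[1.0, 0.0001, -0.0003, -0.0006], [0.0, 0.9486, 0.3166, -0.0805], [0.0003, -0.3166, 0.9486, 0.029], [0.0, 0.0, 0.0, 1.0]]}
0.1547
```

View pics/s0.png

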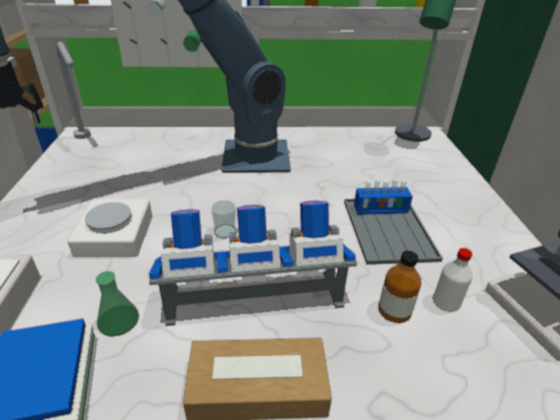

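View pics/t0.png

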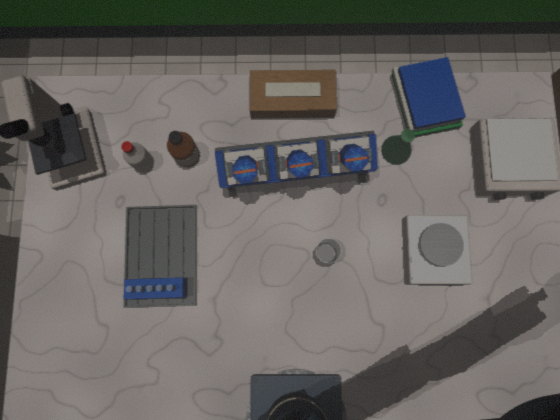

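```bash
python3 - <<'E'
from h import *
a=cv2.imread('pics/t0.png')[120:200,205:395]; b=cv2.imread('pics/s0.png')[185:325,140:360]
cv2.imwrite('pics/t0z.png',cv2.resize(a,None,fx=4,fy=4,interpolation=cv2.INTER_CUBIC))
cv2.imwrite('pics/s0z.png',cv2.resize(b,None,fx=3.5,fy=3.5,interpolation=cv2.INTER_CUBIC))
E
```

```text
(no output)
```

View pics/t0z.png

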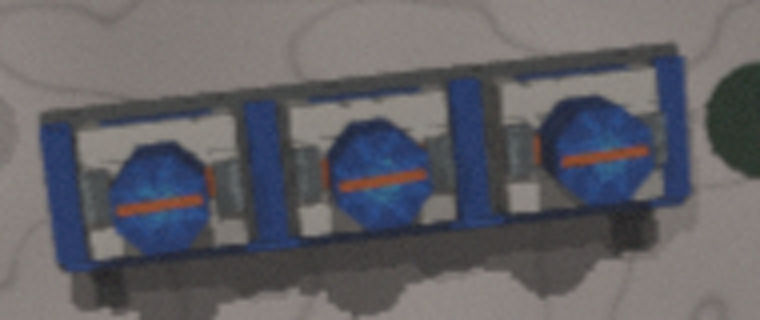

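View pics/s0z.png

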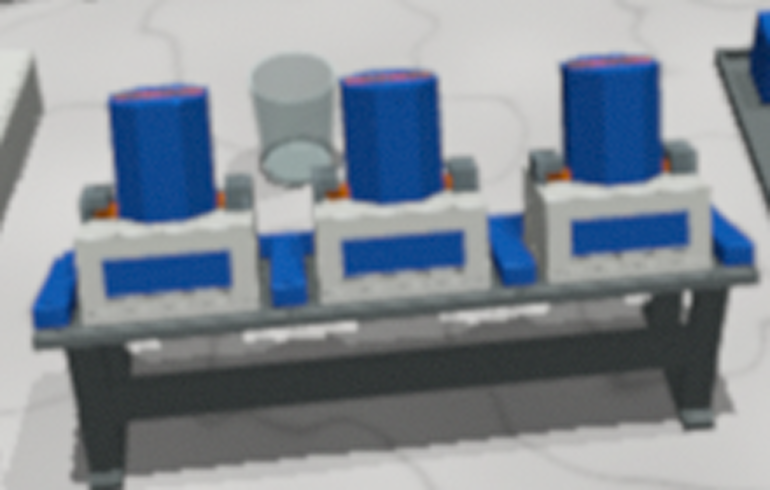

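```bash
cat >> h.py <<'E'
def ray(n,uv):
    c=get_calibration(n);K=c['camera_matrix'];P=c['pose']
    d=np.linalg.inv(K)@np.array([uv[0],uv[1],1.]); d=P[:3,:3]@d
    return P[:3,3],d/np.linalg.norm(d)
def onz(n,uv,z):
    o,d=ray(n,uv); return o+d*(z-o[2])/d[2]
def proj(n,p):
    c=get_calibration(n);K=c['camera_matrix'];P=c['pose']
    q=K@(P[:3,:3].T@(np.asarray(p)-P[:3,3])); return q[:2]/q[2]
E
python3 - <<'E'
from h import *
t=cv2.imread('pics/t0.png');s=cv2.imread('pics/s0.png')
def blobs(im,box,mn,f):
    x0,y0,x1,y1=box; c=im[y0:y1,x0:x1].astype(int);b,g,rr=c[...,0],c[...,1],c[...,2]
    m=f(b,g,rr).astype(np.uint8)
    n,l,st,ce=cv2.connectedComponentsWithStats(m); out=[]
    for i in range(1,n):
        if st[i,4]>=mn:
            ys,xs=np.where(l==i); p=np.cov(np.c_[xs,ys].T); w,v=np.linalg.eigh(p)
            out.append((ce[i]+[x0,y0],st[i,4],v[:,1],np.sqrt(12*w)))
    return out
red=lambda b,g,r:(r>g+45)&(r>b+20)
for uv,a,v,w in blobs(t,(205,120,395,200),10,red):
    p=onz('top',uv,0.213); q=onz('top',uv+10*v,0.213); d=q-p; 
    if d[1]<0:d=-d
    print(uv,a,w,np.round(p,4),np.degrees(np.arctan2(-d[0],d[1])))
print()
for uv,a,v,w in blobs(s,(140,185,360,325),5,lambda b,g,r:(r>g+45)&(r>100)):
    print(uv,a,w,np.round(onz('scene',uv,0.213),4))
E
```

```text
[355.8974359  158.58974359] 39 [ 1.87871242 20.64625899] [ 0.6243 -0.1408  0.213 ] 7.985841099206715
[300.42105263 164.76315789] 38 [ 1.89738838 20.85495332] [ 0.6102 -0.0119  0.213 ] 9.142215131032435
[244.325 170.925] 40 [ 2.00524454 20.89152741] [0.5962 0.1181 0.213 ] 8.881153880148574

[300.18181818 234.63636364] 11 [2.68328157 5.6051924 ] [0.7005 0.0803 0.213 ]
[267.57142857 236.28571429] 7 [1.78240504 3.88699712] [0.7042 0.02   0.213 ]
[236.93333333 239.66666667] 15 [3.18612841 5.271759  ] [ 0.7128 -0.0357  0.213 ]
[202.57142857 241.28571429] 7 [1.78240504 3.88699712] [ 0.7161 -0.0971  0.213 ]
[170.61538462 244.92307692] 13 [3.01141791 5.18954354] [ 0.7251 -0.1525  0.213 ]
```

```bash
cat >> h.py <<'E'
from scipy.spatial.transform import Rotation as Ro
TH=np.radians(24.06)
def caseR(yaw): return Ro.from_euler('z',yaw,degrees=True)*Ro.from_euler('y',-TH)
def toolR(yaw,turn=0): # tool x=case x turned by turn about case z
    return caseR(yaw)*Ro.from_euler('z',turn,degrees=True)*Ro.from_euler('x',180,degrees=True)
def downR(ang): return Ro.from_euler('z',ang,degrees=True)*Ro.from_euler('x',180,degrees=True)
def delta(Rt,p,o=None):
    o=o or telemetry.get_obs(); R0=Ro.from_quat(o['eef_rot'])
    rv=np.degrees((Rt*R0.inv()).as_rotvec()); t=1000*(np.asarray(p)-o['tcp_pos'])
    print('turn',np.round(rv,2),np.linalg.norm(rv).round(1),'shift',np.round(t,1),np.linalg.norm(t).round(1))
def st():
    o=telemetry.get_obs(); R=Ro.from_quat(o['eef_rot'])
    print('t',round(o['time_s'],2),'tcp',np.round(o['tcp_pos'],4),'pinch',np.round(o['tcp_pos']+R.apply([0,0,r.pinch_z]),4),'F',np.round(o['force'],2),'T',np.round(o['wrist_torque'],2),'w',np.round(o['grip_width'],3),'q',np.round(o['qpos'],2))
E
python3 - <<'E'
from h import *
delta(toolR(6.2),[0.509,-0.023,0.441])
E
```

```text
turn [-12.29 -22.54  68.54] 73.2 shift [207.1 580.5  37.1] 617.5
```

```bash
python3 -m inch '[[[-0.88,-1.61,4.9,14.8,41.5,2.6,85],[-1.76,-3.22,9.8,29.6,83,5.3,85],[-2.64,-4.83,14.7,44.4,124.5,8,85],[-3.5,-6.44,19.6,59,166,10.6,85],[-4.4,-8.05,24.5,74,207.5,13,85],[-5.3,-9.66,29.4,88.8,249,16,85],[-6.1,-11.3,34.3,103.5,290,18.5,85],[-7,-12.9,39.2,118,332,21,85]]]' 60; python3 -c "
from h import *
delta(toolR(6.2),[0.509,-0.023,0.441])"
```

```text
time_s: 0.9
tcp_pos: [0.4201, -0.27, 0.4257]
eef_rot: [0.971, -0.205, 0.126, -0.007]
force: [0.6, -0.1, -0.2]
grip_width: 0.995
turn [-5.25 -9.52 29.15] 31.1 shift [ 88.9 247.   15.3] 262.9
```

```bash
python3 -m inch '[[[-0.88,-1.6,4.9,14.8,41.2,2.6,85],[-1.76,-3.2,9.8,29.6,82.4,5.2,85],[-2.64,-4.8,14.7,44.4,124,7.8,85],[-3.5,-6.4,19.6,59,165,10.3,85],[-4.4,-8,24.5,74,206,13,85],[-5.25,-9.5,29.1,88.9,247,15.3,85],[-5.25,-9.5,29.1,88.9,247,15.3,85],[-5.25,-9.5,29.1,88.9,247,15.3,85]]]' ; python3 -c "
from h import *
o=telemetry.get_obs(); np.save('w1.npy',np.r_[o['tcp_pos'],o['eef_rot']])
snap('wrist','w1.png')
delta(toolR(6.2),[0.509,-0.023,0.441],o);st()"
```

```text
time_s: 1.7
tcp_pos: [0.5088, -0.0238, 0.4407]
eef_rot: [0.977, 0.052, 0.207, -0.011]
force: [-0.4, 0.2, 0.7]
grip_width: 0.995
turn [-0.04 -0.13  0.12] 0.2 shift [0.2 0.8 0.3] 0.9
t 1.75 tcp [ 0.5086 -0.025   0.4406] pinch [ 0.5709 -0.0185  0.2992] F [ 0.15 -0.94 -0.35] T [-0.12  0.4  -0.01] w 0.991 q [ 0.33  0.22 -0.44  1.99  0.16  0.54 -0.1 ]
```

View pics/w1.png

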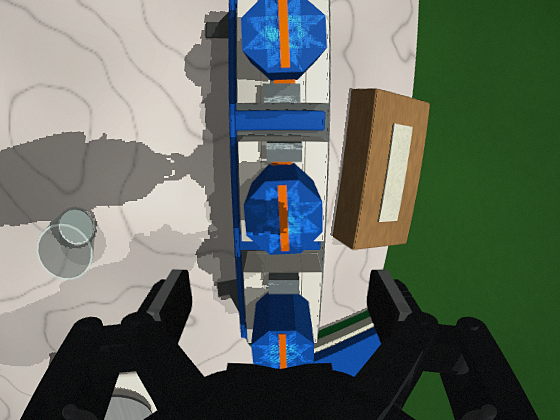

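```bash
cat >> h.py <<'E'
def wray(uv,pose):
    c=get_calibration('wrist');K=c['camera_matrix'];M=c['mount']
    d=np.array([uv[0]-K[0,2],uv[1]-K[1,2]]);rr=np.linalg.norm(d);th=rr/K[0,0]
    v=np.r_[d/max(rr,1e-9)*np.sin(th),np.cos(th)]
    R=Ro.from_quat(pose[3:]); return pose[:3]+R.apply(M[:3,3]),R.apply(M[:3,:3]@v)
def tri(rays):
    A=np.zeros((3,3));b=np.zeros(3)
    for o,d in rays:
        d=d/np.linalg.norm(d);m=np.eye(3)-np.outer(d,d);A+=m;b+=m@o
    p=np.linalg.solve(A,b); return p,[np.linalg.norm(np.cross(p-o,d/np.linalg.norm(d))) for o,d in rays]
def rayplane(rd,p0,n):
    o,d=rd; return o+d*np.dot(p0-o,n)/np.dot(d,n)
def stripes(im,box,mn=30,f=None):
    x0,y0,x1,y1=box;c=im[y0:y1,x0:x1].astype(int);R,G,B=c[...,0],c[...,1],c[...,2]
    m=((R>150)&(R>G+60)&(B<90)) if f is None else f(R,G,B)
    n,l,s,ce=cv2.connectedComponentsWithStats(m.astype(np.uint8));out=[]
    for i in range(1,n):
        if s[i,4]>=mn:
            ys,xs=np.where(l==i); rc=cv2.minAreaRect(np.c_[xs,ys].astype(np.float32)); vx,vy,_,_=cv2.fitLine(np.c_[xs,ys].astype(np.float32),cv2.DIST_L2,0,.01,.01).ravel()
            out.append((np.array(rc[0])+[x0,y0],s[i],np.array([vx,vy]),max(rc[1])))
    return out
E
python3 - <<'E'
from h import *
im=cv2.imread('pics/w1.png')[...,::-1]; ps=np.load('w1.npy')
S=stripes(im,(230,0,340,400))
tops={0:(244.3,170.9),1:(300.4,164.8),2:(355.9,158.6)}
k=0; n=caseR(6.2).apply([0,0,1])
for c,s,v,L in sorted([x for x in S if x[3]>30],key=lambda x:x[0][1]):
    p,e=tri([wray(c,ps),ray('top',tops[k])])
    a=rayplane(wray(c+v*L/2,ps),p,n); b=rayplane(wray(c-v*L/2,ps),p,n); d=a-b
    if d[1]<0:d=-d
    cy=caseR(6.2).inv().apply(d)
    print(c,s,L,'p',np.round(p,4),'err',np.round(e,4),'yaw',6.2+np.degrees(np.arctan2(-cy[0],cy[1])).round(2),'len',np.linalg.norm(d).round(4)); k+=1
for n_ in S: print(n_[0],n_[3])
E
```

```text
[283.62469101  33.49376678] [ 48   0  12  68 592] 67.4657211303711 p [0.5959 0.1173 0.2172] err [0.0009 0.0009] yaw 8.63 len 0.0474
[282.23140717 350.94226074] [ 49 334   8  35 218] 34.08107376098633 p [ 0.562  -0.0082  0.3458] err [0.0108 0.0108] yaw 7.4 len 0.0159
[283.62469101  33.49376678] 67.4657211303711
[284.  81.] 20.0
[281.5 163. ] 19.0
[282.  197.5] 25.0
[283.9553833  236.69692993] 27.013898849487305
[282.23140717 350.94226074] 34.08107376098633
```

```bash
python3 - <<'E'
from h import *
im=cv2.imread('pics/w1.png')[...,::-1]; ps=np.load('w1.npy')
m=lambda R,G,B:(R>G*1.7)&(R>B*1.5)&(R>50)
S=stripes(im,(265,0,300,400),15,m)
for s in S: print(s[0],s[1],s[3])
n=caseR(6.2).apply([0,0,1])
for k,(y0,y1,tp) in enumerate([(0,74,(244.3,170.9)),(180,256,(300.4,164.8)),(330,372,None)]):
    sub=im[y0:y1,270:298].astype(int);mm=m(sub[...,0],sub[...,1],sub[...,2]);ys,xs=np.where(mm);ys+=y0;xs+=270
    a,b=ys.min(),ys.max(); f=np.polyfit(ys,xs,1); A=np.array([np.polyval(f,a),a]);B=np.array([np.polyval(f,b),b]);C=(A+B)/2
    print('C',C,a,b)
    p=tri([wray(C,ps),ray('top',tp)]) if tp else (np.array([0.624,-0.141,0.216]),0)
    Aw=rayplane(wray(A,ps),p[0],n);Bw=rayplane(wray(B,ps),p[0],n);d=Aw-Bw;cy=caseR(6.2).inv().apply(d)
    print(k,np.round(p[0],4),p[1],6.2+np.degrees(np.arctan2(-cy[0],cy[1])),np.linalg.norm(d),rayplane(wray(C,ps),p[0],n))
# front lip left edge: blue->non-blue along rows
pts=[]
for v in range(5,300,5):
    row=im[v,220:260].astype(int); bl=np.where((row[:,2]>100)&(row[:,2]>row[:,0]+60))[0]
    if len(bl): pts.append((220+bl[0],v))
pts=np.array(pts,float)
W=np.array([rayplane(wray(q,ps),np.array([0.6,0,0.10]),n) for q in pts])
for q,w in zip(pts[::6],W[::6]): print(q,np.round(w,4))
f=cv2.fitLine(W[:,:2].astype(np.float32),cv2.DIST_HUBER,0,.001,.001).ravel(); print('edge yaw',np.degrees(np.arctan(-f[0]/f[1])))
E
```

```text
[283.63382721  33.49347687] [ 13   0  12  68 595] 67.45638275146484
[284.5  80.5] [ 9 79 22  4 69] 21.0
[281.5 163. ] [  7 162  20   3  58] 19.0
[283.20994568 217.48895264] [ 13 185  11  66 536] 65.43574523925781
[282.22327614 350.97503662] [ 14 334   8  35 224] 34.15211486816406
C [283.52427922  33.5       ] 0 67
0 [0.5959 0.1173 0.217 ] [np.float64(0.0008892752820198433), np.float64(0.0008892752820199363)] 8.718556425175 0.047192397768321515 [0.59657963 0.11676319 0.2172514 ]
C [283.12397442 217.5       ] 185 250
1 [ 0.611  -0.0112  0.213 ] [np.float64(0.001102309727347178), np.float64(0.0011023097273471258)] 8.9316126144289 0.050182487693166494 [ 0.61181086 -0.0104832   0.21343039]
C [282.30046384 351.        ] 334 368
2 [ 0.624 -0.141  0.216] 0 7.312426132680729 0.04315126500592915 [ 0.62382755 -0.13572926  0.21617761]
[230.   5.] [0.5863 0.171  0.1022]
[242.  35.] [0.6007 0.1398 0.1071]
[259.  65.] [0.619  0.1106 0.1137]
[230. 130.] [0.5993 0.0443 0.1018]
[251. 210.] [ 0.6255 -0.0365  0.1096]
[235. 245.] [ 0.6127 -0.0783  0.1019]
edge yaw 4.0338454
```

```bash
cat >> h.py <<'E'
YAW=6.1
AX=caseR(YAW).apply([0,0,1])
def over(roof,h,turn=2.5): # grasp point h above roof (along axis, m)
    delta(toolR(YAW,turn),np.array(roof)+AX*(0.1547+h))
E
python3 - <<'E'
from h import *
print(AX*1000)
over([.611,-.0112,.213],0.07); over([.611,-.0112,.213],-.027)
E
```

```text
[-405.38470144  -43.3231268   913.1190232 ]
turn [-1.03 -0.26  2.45] 2.7 shift [ 11.3   4.1 -22.4] 25.4
turn [-1.03 -0.26  2.45] 2.7 shift [  50.6    8.3 -111. ] 122.3
```

```bash
python3 -m inch '[[[-1,-0.3,2.4,11.3,4.1,-22.4,85],[-1,-0.3,2.4,11.3,4.1,-22.4,85],[-1,-0.3,2.4,23,5.3,-49,85],[-1,-0.3,2.4,35,6.6,-75,85],[-1,-0.3,2.4,43,7.5,-94,85],[-1,-0.3,2.4,50.6,8.3,-111,85],[-1,-0.3,2.4,50.6,8.3,-111,85],[-1,-0.3,2.4,50.6,8.3,-111,85]]]' ; python3 -c "
from h import *
snap('wrist','w2.png');snap('scene','s2.png')
over([.611,-.0112,.213],-.027);st()"
```

```text
time_s: 2.55
tcp_pos: [0.5592, -0.0172, 0.3304]
eef_rot: [0.975, 0.072, 0.209, -0.007]
force: [-0.4, 0.3, 0.4]
grip_width: 0.993
turn [-0.04  0.18  0.1 ] 0.2 shift [-0.1  0.3 -1.6] 1.6
t 2.65 tcp [ 0.5593 -0.017   0.3312] pinch [ 0.6225 -0.0103  0.1901] F [ 0.02 -0.04  0.57] T [-0.04  0.46 -0.03] w 0.993 q [ 0.16  0.42 -0.29  2.04  0.37  0.29 -0.26]
```

View pics/w2.png

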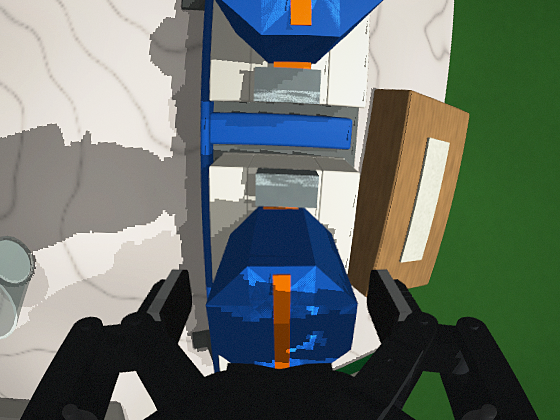

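View pics/s2.png

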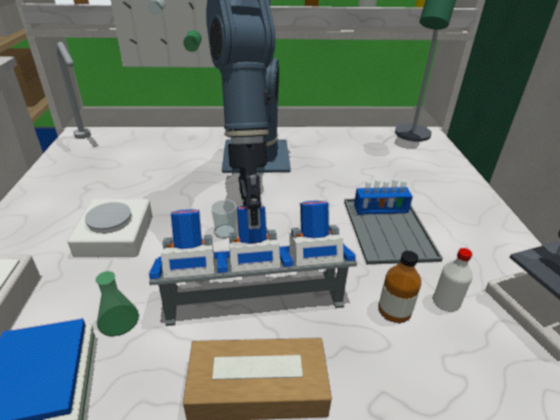

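```bash
python3 -m inch '[[[0,0,0,0,0,0,50],[0,0,0,0,0,0,50],[0,0,0,0,0,0,50],[0,0,0,0,0,0,50],[0,0,0,0,0,0,50],[0,0,0,0,0,0,50],[0,0,0,0,0,0,50],[0,0,0,0,0,0,50]]]' 60; python3 -c "
from h import *
st()"
```

```text
time_s: 3.45
tcp_pos: [0.5594, -0.0166, 0.331]
eef_rot: [0.975, 0.073, 0.21, -0.007]
force: [-3.9, -0.1, 7.1]
grip_width: 0.647
t 3.45 tcp [ 0.5594 -0.0166  0.331 ] pinch [ 0.6226 -0.0099  0.1899] F [-3.88 -0.12  7.1 ] T [-0.13  0.72 -0.03] w 0.647 q [ 0.16  0.42 -0.29  2.04  0.37  0.29 -0.26]
```

```bash
python3 -m inch '[[[0,0,0,-2,-0.2,4.5,50],[0,0,0,-4,-0.4,9,50],[0,0,0,-6.1,-0.6,13.7,50],[0,0,0,-7.3,-0.8,16.4,50],[0,0,0,-7.3,-0.8,16.4,50],[0,0,0,-7.3,-0.8,16.4,50],[0,0,0,-7.3,-0.8,16.4,50],[0,0,0,-7.3,-0.8,16.4,50]]]' 60; python3 -c "
from h import *
st();snap('scene','s3.png');st();snap('wrist','w3.png');st()"
```

```text
time_s: 4.25
tcp_pos: [0.5522, -0.0172, 0.3462]
eef_rot: [0.975, 0.073, 0.209, -0.007]
force: [0.7, 0.3, -2.6]
grip_width: 0.646
t 4.25 tcp [ 0.5522 -0.0172  0.3462] pinch [ 0.6151 -0.0104  0.205 ] F [ 0.73  0.33 -2.61] T [-0.11  0.67 -0.03] w 0.646 q [ 0.19  0.39 -0.32  2.04  0.35  0.33 -0.24]
t 4.3 tcp [ 0.5522 -0.0172  0.3462] pinch [ 0.6151 -0.0104  0.205 ] F [ 0.46  0.67 -3.22] T [-0.13  0.68 -0.02] w 0.648 q [ 0.19  0.39 -0.32  2.04  0.35  0.33 -0.24]
t 4.35 tcp [ 0.5522 -0.0171  0.3462] pinch [ 0.6151 -0.0103  0.2051] F [ 0.28  0.45 -1.85] T [-0.06  0.69 -0.02] w 0.645 q [ 0.19  0.39 -0.32  2.04  0.35  0.33 -0.24]
```

View pics/s3.png

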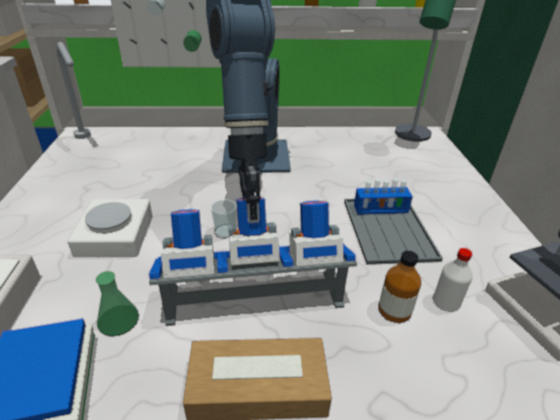

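View pics/w3.png

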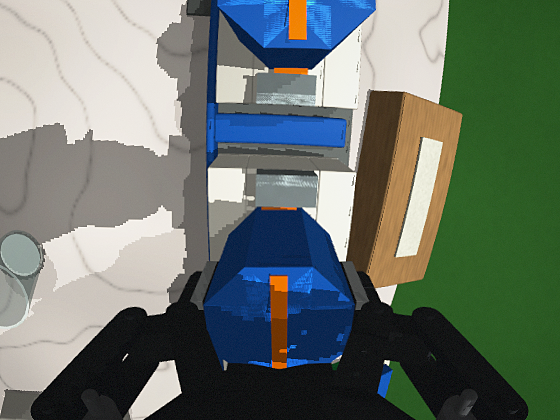

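```bash
python3 -m inch '[[[0,0,0,2.5,0.3,-6,50],[0,0,0,5,0.5,-11,50],[0,0,0,6.2,0.6,-14,50],[0,0,0,7.1,0.8,-16,50],[0,0,0,7.1,0.8,-16,50],[0,0,0,7.1,0.8,-16,85],[0,0,0,7.1,0.8,-16,85],[0,0,0,7.1,0.8,-16,85]]]' 60; python3 -c "
from h import *
st()
print('right cap');over([.6243,-.1408,.213],0.04); over([.6243,-.1408,.213],-.027)
"
```

```text
time_s: 5.15
tcp_pos: [0.5595, -0.0163, 0.3304]
eef_rot: [0.975, 0.073, 0.21, -0.007]
force: [-0.0, 0.3, 0.1]
grip_width: 0.99
t 5.15 tcp [ 0.5595 -0.0163  0.3304] pinch [ 0.6226 -0.0095  0.1894] F [-0.02  0.31  0.15] T [-0.04  0.42  0.01] w 0.99 q [ 0.16  0.42 -0.29  2.04  0.37  0.29 -0.26]
right cap
turn [-0.06  0.14  0.02] 0.2 shift [ -14.1 -132.9   60.3] 146.7
turn [-0.06  0.14  0.02] 0.2 shift [  13.  -130.    -0.8] 130.7
```

```bash
python3 -m inch '[[[0,0,0,-14,-1.5,32,85],[0,0,0,-30,-3,68,85],[0,0,0,-36,-30,82,85],[0,0,0,-32,-70,82,85],[0,0,0,-27,-110,82,85],[0,0,0,-24,-134,82,85],[0,0,0,-24,-134,82,85],[0,0,0,-24,-134,82,85]]]' 60; python3 -c "
from h import *
o=telemetry.get_obs(); ps=np.r_[o['tcp_pos'],o['eef_rot']];np.save('w4.npy',ps)
im=snap('wrist','w4.png');st()
m=lambda R,G,B:(R>G*1.7)&(R>B*1.5)&(R>50)
for s in stripes(im,(200,0,360,400),15,m): print(s[0],s[1],s[2],s[3])
over([.6243,-.1408,.213],-.027)
"
```

```text
time_s: 5.95
tcp_pos: [0.5352, -0.1508, 0.4121]
eef_rot: [0.975, 0.072, 0.209, -0.007]
force: [-0.2, 1.0, 1.0]
grip_width: 0.994
t 6.0 tcp [ 0.5353 -0.1497  0.4123] pinch [ 0.5982 -0.1428  0.2711] F [ 0.44 -0.09  0.31] T [-0.06  0.45  0.01] w 0.997 q [ 0.63  0.34 -0.53  1.92  0.12  0.52  0.22]
[290.55708313  30.99836731] [ 85   0  12  63 659] [0.01389824 0.99990344] 62.231746673583984
[287.5  79.5] [ 76  77  24   6 117] [0.9999371  0.01121562] 23.0
[282. 171.] [ 71 170  23   3  59] [0.99990433 0.01383378] 22.0
[282.18379974 235.49353027] [ 77 199  11  74 707] [ 0.0138291 -0.9999044] 73.1684341430664
turn [-0.08  0.11 -0.01] 0.1 shift [ 37.3   3.4 -82.7] 90.7
```

View pics/w4.png

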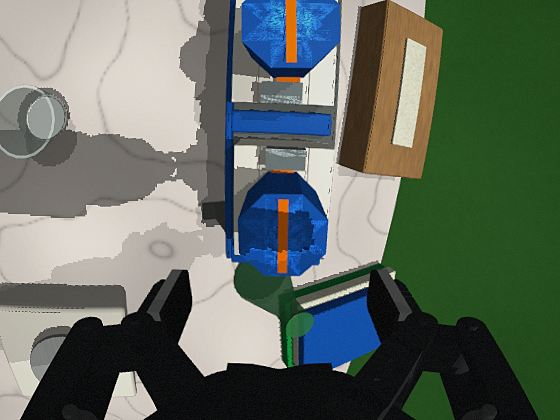

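```bash
python3 -m inch '[[[0,0,0,12,1,-28,85],[0,0,0,25,2.3,-55,85],[0,0,0,33,3,-73,85],[0,0,0,37.3,3.4,-82.7,85],[0,0,0,37.3,3.4,-82.7,85],[0,0,0,37.3,3.4,-82.7,50],[0,0,0,37.3,3.4,-82.7,50],[0,0,0,37.3,3.4,-82.7,50]]]' 60; python3 -c "
from h import *
st()"
python3 -m inch '[[[0,0,0,0,0,0,50],[0,0,0,0,0,0,50],[0,0,0,-2,-0.2,4.5,50],[0,0,0,-4,-0.4,9,50],[0,0,0,-6.1,-0.6,13.7,50],[0,0,0,-7.3,-0.8,16.4,50],[0,0,0,-7.3,-0.8,16.4,50],[0,0,0,-7.3,-0.8,16.4,50]]]' 60;  python3 -c "
from h import *
st();snap('scene','s5.png');st();snap('wrist','w5.png');st()"
```

```text
time_s: 6.8
tcp_pos: [0.5725, -0.1469, 0.3311]
eef_rot: [0.975, 0.073, 0.21, -0.006]
force: [-2.3, 1.0, 5.5]
grip_width: 0.648
t 6.8 tcp [ 0.5725 -0.1469  0.3311] pinch [ 0.6357 -0.1402  0.1901] F [-2.29  0.98  5.55] T [0.21 0.61 0.12] w 0.648 q [ 0.51  0.48 -0.42  1.95  0.23  0.35  0.12]
time_s: 7.6
tcp_pos: [0.5651, -0.1479, 0.346]
eef_rot: [0.975, 0.073, 0.209, -0.007]
force: [-0.3, -0.3, -7.0]
grip_width: 0.652
t 7.6 tcp [ 0.5651 -0.1479  0.346 ] pinch [ 0.6281 -0.1411  0.2048] F [-0.34 -0.31 -6.99] T [-0.12  1.1   0.02] w 0.652 q [ 0.53  0.45 -0.45  1.95  0.21  0.38  0.13]
t 7.65 tcp [ 0.5652 -0.1478  0.3459] pinch [ 0.6281 -0.141   0.2047] F [-0.08  0.22 -6.6 ] T [-0.14  1.07 -0.  ] w 0.649 q [ 0.53  0.45 -0.45  1.95  0.21  0.38  0.13]
t 7.7 tcp [ 0.5652 -0.1478  0.3458] pinch [ 0.6282 -0.141   0.2047] F [-0.43  0.1  -7.16] T [-0.11  1.08  0.02] w 0.65 q [ 0.53  0.45 -0.45  1.95  0.21  0.38  0.13]
```

View pics/s5.png

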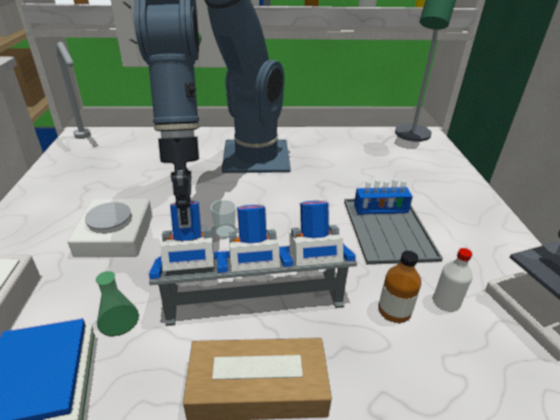

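```bash
python3 -m inch '[[[0,0,0,2.5,0.3,-6,50],[0,0,0,5,0.5,-11,50],[0,0,0,6.2,0.6,-14,50],[0,0,0,7.1,0.8,-16,50],[0,0,0,7.1,0.8,-16,50],[0,0,0,7.1,0.8,-16,85],[0,0,0,7.1,0.8,-16,85],[0,0,0,7.1,0.8,-16,85]]]' 60; python3 -c "
from h import *
st()
over([.596,.1175,.214],0.07);over([.596,.1175,.214],-0.027)
"
```

```text
time_s: 8.5
tcp_pos: [0.5728, -0.147, 0.3304]
eef_rot: [0.975, 0.073, 0.21, -0.007]
force: [-0.5, 0.5, -1.2]
grip_width: 0.996
t 8.5 tcp [ 0.5728 -0.147   0.3304] pinch [ 0.636  -0.1402  0.1894] F [-0.54  0.53 -1.15] T [-0.01  0.41 -0.01] w 0.996 q [ 0.51  0.48 -0.42  1.95  0.23  0.35  0.12]
turn [-0.04  0.19  0.02] 0.2 shift [-67.9 254.7  88.8] 278.2
turn [-0.04  0.19  0.02] 0.2 shift [-2.860e+01  2.589e+02  2.000e-01] 260.5
```

```bash
python3 -m inch '[[[0,0,0,-14,-1.5,32,85],[0,0,0,-32,-3,72,85],[0,0,0,-41,26,90,85],[0,0,0,-46,70,90,85],[0,0,0,-51,114,90,85],[0,0,0,-56,158,90,85],[0,0,0,-61,202,90,85],[0,0,0,-65,242,90,85]]]' 60; python3 -c "
from h import *
st()
over([.596,.1175,.214],0.04);over([.596,.1175,.214],-0.027)
"
```

```text
time_s: 9.3
tcp_pos: [0.507, 0.0972, 0.4205]
eef_rot: [0.975, 0.073, 0.21, -0.007]
force: [1.6, -0.3, 0.6]
grip_width: 0.997
t 9.3 tcp [0.507  0.0972 0.4205] pinch [0.5702 0.1041 0.2795] F [ 1.63 -0.28  0.6 ] T [-0.04  0.36 -0.03] w 0.997 q [ 0.    0.24 -0.39  2.02  0.4   0.52 -0.52]
turn [-0.08  0.2  -0.02] 0.2 shift [ 10.1  11.9 -28.7] 32.7
turn [-0.08  0.2  -0.02] 0.2 shift [ 37.3  14.8 -89.9] 98.4
```

```bash
python3 -m inch '[[[0,0,0,3,12,-12,85],[0,0,0,10,12.5,-29,85],[0,0,0,20,13.5,-52,85],[0,0,0,30,14.5,-74,85],[0,0,0,37.3,15,-90,85],[0,0,0,37.3,15,-90,85],[0,0,0,37.3,15,-90,50],[0,0,0,37.3,15,-90,50]]]' 60; python3 -c "
from h import *
st();snap('wrist','w6.png')"
python3 -m inch '[[[0,0,0,0,0,0,50],[0,0,0,0,0,0,50],[0,0,0,-2,-0.2,4.5,50],[0,0,0,-4,-0.4,9,50],[0,0,0,-6.1,-0.6,13.7,50],[0,0,0,-7.3,-0.8,16.4,50],[0,0,0,-7.3,-0.8,16.4,50],[0,0,0,-7.3,-0.8,16.4,50]]]' 60;  python3 -c "
from h import *
st();snap('scene','s6.png');st();snap('wrist','w6b.png');st()"
```

```text
time_s: 10.1
tcp_pos: [0.5447, 0.1101, 0.3311]
eef_rot: [0.975, 0.073, 0.21, -0.007]
force: [-1.0, -0.6, 2.1]
grip_width: 0.687
t 10.1 tcp [0.5447 0.1101 0.3311] pinch [0.6078 0.117  0.1901] F [-0.96 -0.63  2.13] T [0.02 0.19 0.  ] w 0.687 q [-0.14  0.41 -0.23  2.05  0.61  0.33 -0.73]
time_s: 10.95
tcp_pos: [0.5373, 0.1091, 0.3465]
eef_rot: [0.975, 0.073, 0.209, -0.007]
force: [0.3, -0.1, -3.3]
grip_width: 0.649
t 10.95 tcp [0.5373 0.1091 0.3465] pinch [0.6003 0.1159 0.2053] F [ 0.26 -0.14 -3.27] T [-0.05  0.7   0.01] w 0.649 q [-0.12  0.38 -0.27  2.05  0.58  0.36 -0.7 ]
t 11.0 tcp [0.5373 0.1091 0.3464] pinch [0.6003 0.1159 0.2052] F [ 0.   -0.14 -2.84] T [-0.1   0.72  0.04] w 0.647 q [-0.12  0.38 -0.27  2.05  0.58  0.36 -0.7 ]
t 11.05 tcp [0.5374 0.1092 0.3463] pinch [0.6003 0.1159 0.2051] F [-0.56  0.06 -3.49] T [-0.15  0.71  0.02] w 0.654 q [-0.12  0.38 -0.27  2.05  0.58  0.36 -0.7 ]
```

View pics/s6.png

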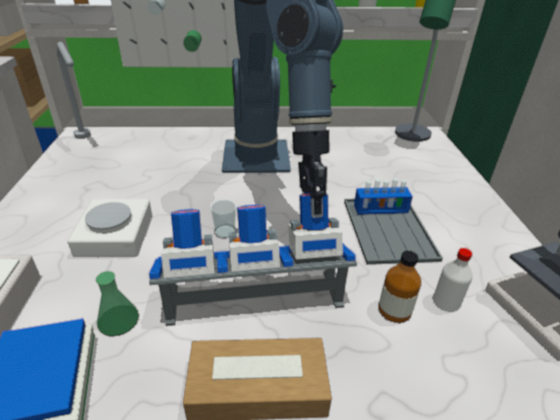

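Left is light (≈3.2 N), middle light (≈2.6 N), right heavy (≈6.9 N). Set the left one back.

```bash
python3 -m inch '[[[0,0,0,2.5,0.3,-6,50],[0,0,0,5,0.5,-11,50],[0,0,0,6.2,0.6,-14,50],[0,0,0,7.1,0.8,-16,50],[0,0,0,7.1,0.8,-16,50],[0,0,0,7.1,0.8,-16,85],[0,0,0,7.1,0.8,-16,85],[0,0,0,7.1,0.8,-16,85]]]' 60
python3 -m inch '[[[0,0,0,-14,-1.5,32,85],[0,0,0,-32,-3,72,85],[0,0,0,-38,-30,87,85],[0,0,0,-33,-74,88,85],[0,0,0,-28,-118,88,85],[0,0,0,-23,-162,88,85],[0,0,0,-18,-206,88,85],[0,0,0,-14,-246,88,85]]]' 60; python3 -c "
from h import *
st();
over([.6243,-.1408,.213],0.04);over([.6243,-.1408,.213],-.027)"
```

```text
time_s: 11.85
tcp_pos: [0.5447, 0.1101, 0.3305]
eef_rot: [0.975, 0.073, 0.21, -0.007]
force: [-0.6, 0.7, 0.6]
grip_width: 0.997
time_s: 12.65
tcp_pos: [0.5305, -0.1385, 0.4186]
eef_rot: [0.975, 0.073, 0.21, -0.007]
force: [0.5, 0.4, 0.3]
grip_width: 0.992
t 12.65 tcp [ 0.5305 -0.1385  0.4186] pinch [ 0.5936 -0.1318  0.2775] F [0.45 0.38 0.27] T [-0.07  0.35  0.  ] w 0.992 q [ 0.63  0.32 -0.55  1.93  0.13  0.52  0.19]
turn [-0.04  0.16  0.08] 0.2 shift [ 14.9 -10.8 -27.8] 33.3
turn [-0.04  0.16  0.08] 0.2 shift [ 42.1  -7.8 -89. ] 98.7
```

```bash
python3 -m inch '[[[0,0,0,5,-9,-10,85],[0,0,0,15,-9.5,-28,85],[0,0,0,24,-9,-50,85],[0,0,0,34,-8.5,-71,85],[0,0,0,42,-7.8,-89,85],[0,0,0,42,-7.8,-89,85],[0,0,0,42,-7.8,-89,85],[0,0,0,42,-7.8,-89,85]]]' 80; python3 -c "
from h import *
snap('wrist','w7.png');st();over([.6243,-.1408,.213],-.027)"
```

```text
time_s: 13.45
tcp_pos: [0.5725, -0.1436, 0.3305]
eef_rot: [0.975, 0.073, 0.21, -0.007]
force: [0.5, -0.5, -0.2]
grip_width: 0.996
t 13.5 tcp [ 0.5724 -0.1438  0.3306] pinch [ 0.6356 -0.1371  0.1896] F [ 0.52 -0.31  0.03] T [-0.03  0.41  0.02] w 0.997 q [ 0.51  0.48 -0.43  1.95  0.25  0.35  0.09]
turn [-0.02  0.2   0.02] 0.2 shift [ 0.1 -2.6 -1. ] 2.8
```

View pics/w7.png

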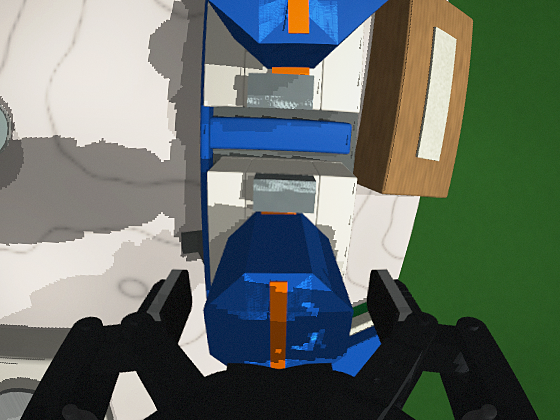

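```bash
python3 -m inch '[[[0,0,0,0,-2.6,0,85],[0,0,0,0,-2.6,0,85],[0,0,0,0,-2.6,0,50],[0,0,0,0,-2.6,0,50],[0,0,0,0,-2.6,0,50],[0,0,0,0,-2.6,0,50],[0,0,0,0,-2.6,0,50],[0,0,0,-0.3,-2.6,0.7,50]]]' 80; python3 -m inch '[[[-3.04,-0.32,6.85,0,0,0,50],[-6.08,-0.65,13.7,0,0,0,50],[-9.12,-0.97,20.5,0,0,0,50],[-12.16,-1.3,27.4,0,0,0,50],[-15.2,-1.62,34.2,0,0,0,50],[-18.24,-1.95,41.1,0,0,0,50],[-21.3,-2.27,47.9,0,0,0,50],[-24.3,-2.6,54.8,0,0,0,50]]]' 80;  python3 -c "
from h import *
st();snap('wrist','w8.png');over([.6243,-.1408,.213],-.027,92.5)"
```

```text
time_s: 14.3
tcp_pos: [0.5721, -0.1464, 0.3302]
eef_rot: [0.975, 0.073, 0.209, -0.007]
force: [-0.0, 0.5, -0.0]
grip_width: 0.645
time_s: 15.1
tcp_pos: [0.5721, -0.1464, 0.33]
eef_rot: [0.806, 0.553, 0.184, 0.098]
force: [0.6, -0.1, -0.7]
grip_width: 0.646
t 15.1 tcp [ 0.5721 -0.1464  0.33  ] pinch [ 0.6348 -0.1393  0.1888] F [ 0.6 -0.1 -0.7] T [-0.08  0.56 -0.04] w 0.646 q [ 0.69  0.53 -0.71  1.94  0.61  0.42  0.82]
turn [-11.99  -1.32  26.69] 29.3 shift [ 0.5  0.3 -0.3] 0.6
```

View pics/w8.png

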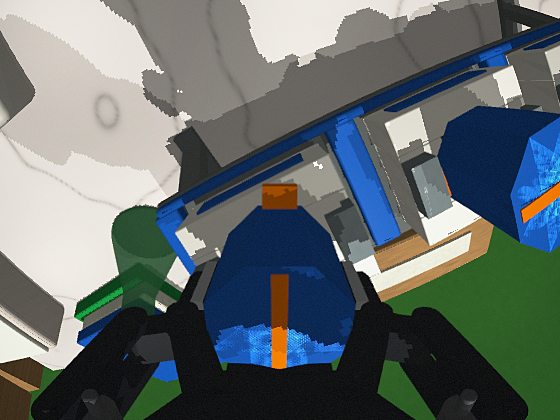

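```bash
python3 -m inch '[[[-3.04,-0.32,6.85,0,0,0,50],[-6.08,-0.65,13.7,0,0,0,50],[-9.12,-0.97,20.5,0,0,0,50],[-11.7,-1.2,26.5,0,0,0,50],[-11.7,-1.2,26.5,-1.6,-0.2,3.6,50],[-11.7,-1.2,26.5,-4,-0.4,9,50],[-11.7,-1.2,26.5,-8,-0.9,18,50],[-11.7,-1.2,26.5,-14.2,-1.5,32,50]]]' 80;  python3 -c "
from h import *
st();snap('scene','s9.png')"
```

```text
time_s: 15.95
tcp_pos: [0.5576, -0.1477, 0.3627]
eef_rot: [0.645, 0.735, 0.154, 0.139]
force: [-0.2, 0.9, -0.1]
grip_width: 0.65
t 15.95 tcp [ 0.5576 -0.1477  0.3627] pinch [ 0.6199 -0.1405  0.2213] F [-0.24  0.88 -0.14] T [-0.11  0.53  0.  ] w 0.65 q [ 0.85  0.52 -0.92  1.93  0.68  0.54  1.25]
```

View pics/s9.png

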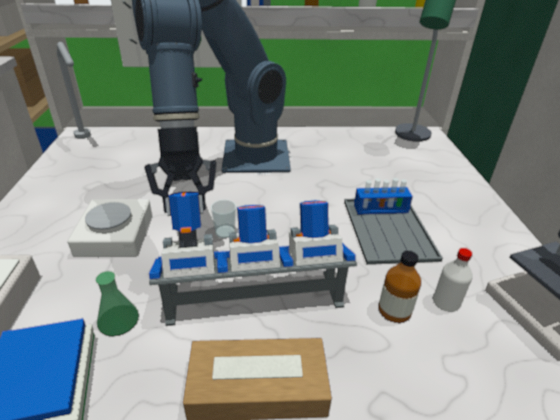

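```bash
python3 - <<'E'
from h import *
t=cv2.imread('pics/t0.png')
cv2.imwrite('pics/tray.png',cv2.resize(t[195:315,110:210],None,fx=5,fy=5,interpolation=cv2.INTER_CUBIC))
b=t[195:315,110:210].astype(int); g=b.sum(2)/3
m=((g<85)).astype(np.uint8)
m=cv2.morphologyEx(m,cv2.MORPH_CLOSE,np.ones((7,7)))
n,l,s,c=cv2.connectedComponentsWithStats(m); i=1+np.argmax(s[1:,4])
cs,_=cv2.findContours((l==i).astype(np.uint8),cv2.RETR_EXTERNAL,cv2.CHAIN_APPROX_NONE)
rc=cv2.minAreaRect(max(cs,key=cv2.contourArea)); bx=cv2.boxPoints(rc)+[110,195]
print(s[i],bx)
W=np.array([onz('top',q,0.014) for q in bx]);print(np.round(W,4),W.mean(0))
for k in range(4): print(np.linalg.norm(W[k]-W[k-1]))
E
```

```text
[  14   10   73  102 7050] [[124. 205.]
 [196. 205.]
 [196. 306.]
 [124. 306.]]
[[0.5554 0.4612 0.014 ]
 [0.5544 0.2644 0.014 ]
 [0.2853 0.2567 0.014 ]
 [0.2858 0.4458 0.014 ]] [0.42022491 0.3570134  0.014     ]
0.2700069661208815
0.19681820419321122
0.2692736136392642
0.18902982312945918
```

View pics/tray.png

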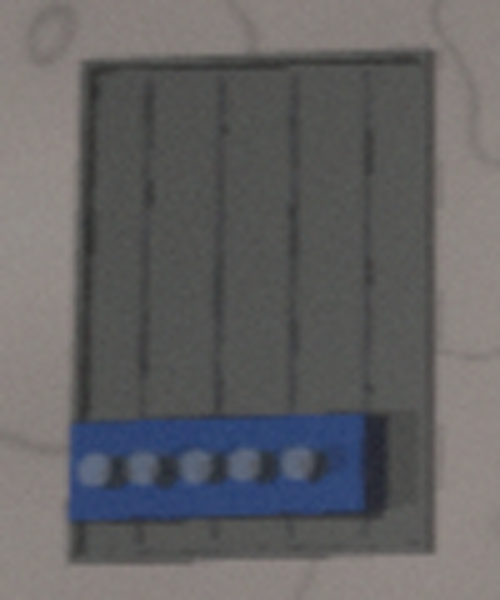

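```bash
python3 - <<'E'
from h import *
c=np.array([(126.8,207),(196.8,205.2),(196.8,305.4),(123.6,307.6)])
W=np.array([onz('top',q,0.014) for q in c]);C=W.mean(0)
x=(W[0]+W[1]-W[2]-W[3]);L=np.linalg.norm(x)/2;x/=np.linalg.norm(x)
y=(W[0]+W[3]-W[1]-W[2])/2;print(np.round(W,4),C,x,L,np.linalg.norm(y),'free',C+0.045*x)
import sys
# tube rack top z~.1
q=np.array([(110+72/5,195+422/5),(110+362/5,195+413/5),(110+365/5,195+510/5),(110+68/5,195+520/5)])
T=np.array([onz('top',k,0.1) for k in q]);print(np.round(T,4),T.mean(0))
# pan and balance
t=cv2.imread('pics/t0.png')
cv2.imwrite('pics/bal.png',cv2.resize(t[205:295,395:480],None,fx=6,fy=6,interpolation=cv2.INTER_CUBIC))
o=telemetry.get_obs()
for p in ([.5,0.1,.28],[.465,.357,.15]): delta(downR(96),np.array(p)+[0,0,.1547])
E
```

```text
[[0.5498 0.4532 0.014 ]
 [0.5539 0.2622 0.014 ]
 [0.2868 0.2547 0.014 ]
 [0.2817 0.4466 0.014 ]] [0.41804423 0.35416029 0.014     ] [0.99965371 0.02631469 0.        ] 0.26766388235590166 0.19152381054858608 free [0.46302865 0.35534445 0.014     ]
[[0.3523 0.42   0.1   ]
 [0.3562 0.277  0.1   ]
 [0.3093 0.2739 0.1   ]
 [0.305  0.4192 0.1   ]] [0.33068843 0.34751286 0.1       ]
turn [-2.37 23.93 -1.47] 24.1 shift [-57.5 247.6  69.7] 263.6
turn [-2.37 23.93 -1.47] 24.1 shift [-92.5 504.6 -60.3] 516.6
```

View pics/bal.png

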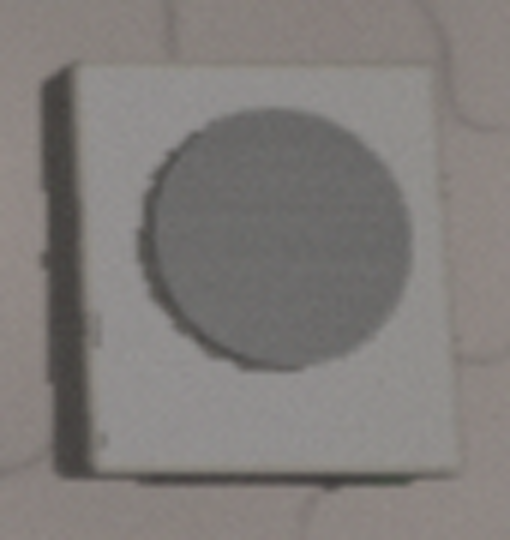

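```bash
python3 -m inch '[[[0,0,0,-12,-1.3,27,50],[0,0,0,-24,-2.6,55,50],[-0.8,8,-0.5,-33,10,72,50],[-1.6,16,-1,-42,40,76,50],[-2.4,23.9,-1.5,-52,80,76,50],[-2.4,23.9,-1.5,-57,125,76,50],[-2.4,23.9,-1.5,-59,170,74,50],[-2.4,23.9,-1.5,-62,215,72,50]]]' 80;  python3 -c "
from h import *
st();
for p in ([.465,.355,.15],[.465,.355,.05]): delta(downR(96),np.array(p)+[0,0,.1547])"
```

```text
time_s: 16.8
tcp_pos: [0.4956, 0.0689, 0.4347]
eef_rot: [0.67, 0.743, 0.0, -0.0]
force: [1.1, -0.2, -0.4]
grip_width: 0.646
t 16.8 tcp [0.4956 0.0689 0.4347] pinch [0.4956 0.069  0.28  ] F [ 1.12 -0.17 -0.37] T [-0.02 -0.04 -0.02] w 0.646 q [ 0.5   0.43 -1.04  1.82  0.41  1.13  0.99]
turn [-0.04  0.01  0.06] 0.1 shift [ -30.6  286.1 -130. ] 315.7
turn [-0.04  0.01  0.06] 0.1 shift [ -30.6  286.1 -230. ] 368.3
```

```bash
python3 -m inch '[[[0,0,0,-4,44,-4,50],[0,0,0,-9,88,-10,50],[0,0,0,-13,132,-20,50],[0,0,0,-18,175,-40,50],[0,0,0,-22,217,-60,50],[0,0,0,-27,255,-85,50],[0,0,0,-30.6,284,-115,50],[0,0,0,-30.6,286,-150,50]]]' 80;  python3 -c "
from h import *
st();snap('scene','s10.png');snap('wrist','w10.png')
for p in ([.465,.355,.15],[.465,.355,.05]): delta(downR(96),np.array(p)+[0,0,.1547])"
```

```text
time_s: 17.6
tcp_pos: [0.4636, 0.358, 0.2846]
eef_rot: [0.668, 0.745, 0.002, -0.002]
force: [0.5, 0.1, -0.8]
grip_width: 0.647
t 17.6 tcp [0.4636 0.358  0.2846] pinch [0.4636 0.3589 0.1299] F [ 0.48  0.1  -0.85] T [ 0.04 -0.05 -0.04] w 0.647 q [-0.21  0.7  -0.86  1.81  0.64  0.94  0.33]
turn [ 0.19 -0.34 -0.11] 0.4 shift [ 0.9  2.1 23.9] 24.0
turn [ 0.19 -0.34 -0.11] 0.4 shift [  0.9   2.1 -76.1] 76.1
```

View pics/s10.png

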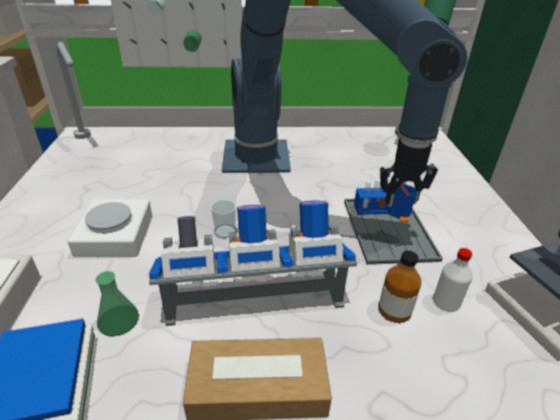

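View pics/w10.png

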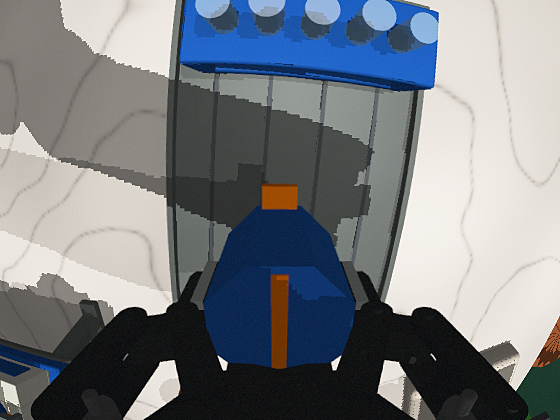

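```bash
python3 -m inch '[[[0,0,0,1,0,-25,50],[0,0,0,1,0,-45,50],[0,0,0,1,0,-58,50],[0,0,0,1,0,-66,50],[0,0,0,1,0,-72,50],[0,0,0,1,0,-73,50],[0,0,0,1,0,-74,50],[0,0,0,1,0,-74.5,50]]]' 80;  python3 -c "
from h import *
st()
"; python3 -m inch '[[[0,0,0,0,0,-0.7,50],[0,0,0,0,0,-1.4,50],[0,0,0,0,0,-2,50],[0,0,0,0,0,-2.5,50],[0,0,0,0,0,-3,50],[0,0,0,0,0,-3.5,50],[0,0,0,0,0,-4,50],[0,0,0,0,0,-4,50]]]' 80;  python3 -c "
from h import *
st();snap('wrist','w11.png')
"
```

```text
time_s: 18.5
tcp_pos: [0.4665, 0.3533, 0.2102]
eef_rot: [0.669, 0.744, 0.0, -0.0]
force: [-0.3, -0.9, -1.8]
grip_width: 0.649
t 18.5 tcp [0.4665 0.3533 0.2102] pinch [0.4664 0.3534 0.0555] F [-0.27 -0.95 -1.84] T [-0.03 -0.02  0.02] w 0.649 q [-0.25  0.79 -0.78  1.86  0.75  0.82  0.24]
time_s: 19.3
tcp_pos: [0.4664, 0.3531, 0.2056]
eef_rot: [0.669, 0.744, -0.0, -0.001]
force: [-0.0, -0.4, -0.1]
grip_width: 0.644
t 19.3 tcp [0.4664 0.3531 0.2056] pinch [0.4662 0.3531 0.0509] F [-0.02 -0.42 -0.14] T [ 0.04 -0.04  0.01] w 0.644 q [-0.25  0.79 -0.78  1.87  0.76  0.81  0.24]
```

View pics/w11.png

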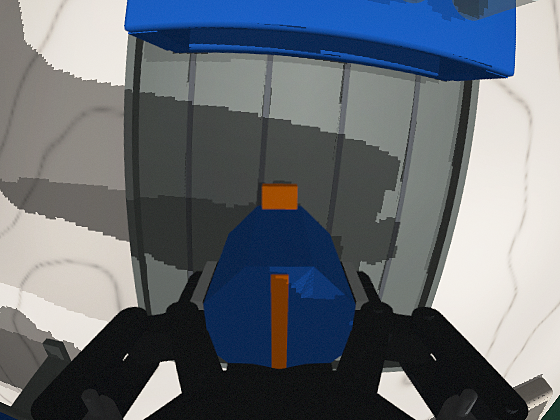

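Not in contact yet (z force about 0). Continue in fine steps.

```bash
python3 -m inch '[[[0,0,0,0,0,-0.7,50],[0,0,0,0,0,-1.4,50],[0,0,0,0,0,-2,50],[0,0,0,0,0,-2.5,50],[0,0,0,0,0,-3,50],[0,0,0,0,0,-3.5,50],[0,0,0,0,0,-4,50],[0,0,0,0,0,-4,50]]]' 80;  python3 -c "
from h import *
st()
"
```

```text
time_s: 20.15
tcp_pos: [0.4664, 0.3531, 0.2016]
eef_rot: [0.669, 0.744, -0.0, -0.001]
force: [0.1, -0.3, -0.5]
grip_width: 0.647
t 20.15 tcp [0.4664 0.3531 0.2016] pinch [0.4662 0.3531 0.0469] F [ 0.09 -0.34 -0.46] T [-0.06  0.03  0.05] w 0.647 q [-0.26  0.8  -0.77  1.87  0.77  0.8   0.23]
```

```bash
python3 -m inch '[[[0,0,0,0,0,-0.5,50],[0,0,0,0,0,-1,50],[0,0,0,0,0,-1.5,50],[0,0,0,0,0,-2,50],[0,0,0,0,0,-2.5,50],[0,0,0,0,0,-3,50],[0,0,0,0,0,-3,50],[0,0,0,0,0,-3,50]]]' 80;  python3 -c "
from h import *
st()
"
```

```text
time_s: 20.95
tcp_pos: [0.4661, 0.3532, 0.2008]
eef_rot: [0.669, 0.744, 0.0, 0.0]
force: [-5.1, -6.6, 25.3]
grip_width: 0.648
t 20.95 tcp [0.4661 0.3532 0.2008] pinch [0.4662 0.3533 0.0461] F [-5.07 -6.56 25.27] T [-1.35  1.11  0.05] w 0.648 q [-0.26  0.8  -0.77  1.87  0.77  0.8   0.23]
```

```bash
python3 -m inch '[[[0,0,0,0,0,1.8,50],[0,0,0,0,0,1.8,50],[0,0,0,0,0,1.8,85],[0,0,0,0,0,1.8,85],[0,0,0,0,0,1.8,85],[0,0,0,0,0,1.8,85],[0,0,0,0,0,12,85],[0,0,0,0,0,40,85]]]' 80;  python3 -c "
from h import *
st();snap('wrist','w12.png');snap('scene','s12.png')
"
```

```text
time_s: 21.75
tcp_pos: [0.4659, 0.3525, 0.2377]
eef_rot: [0.669, 0.744, -0.002, -0.001]
force: [0.8, 0.2, -0.5]
grip_width: 0.996
t 21.75 tcp [0.4659 0.3525 0.2377] pinch [0.4653 0.3522 0.083 ] F [ 0.75  0.16 -0.47] T [ 0.01 -0.08 -0.01] w 0.996 q [-0.23  0.75 -0.81  1.84  0.71  0.87  0.28]
```

View pics/w12.png

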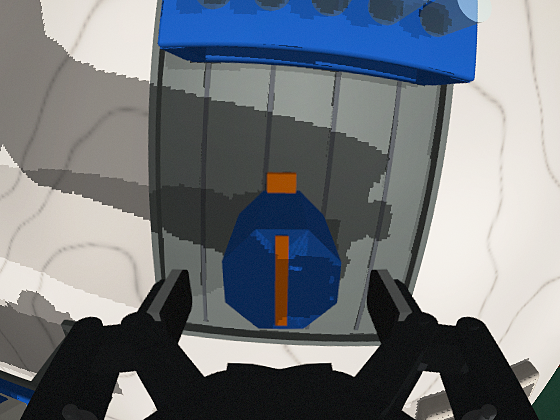

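```bash
python3 - <<'E'
from h import *
a=cv2.imread('pics/s12.png')[180:340,140:460]
cv2.imwrite('pics/s12z.png',cv2.resize(a,None,fx=2.5,fy=2.5,interpolation=cv2.INTER_CUBIC))
E
```

```text
(no output)
```

View pics/s12z.png

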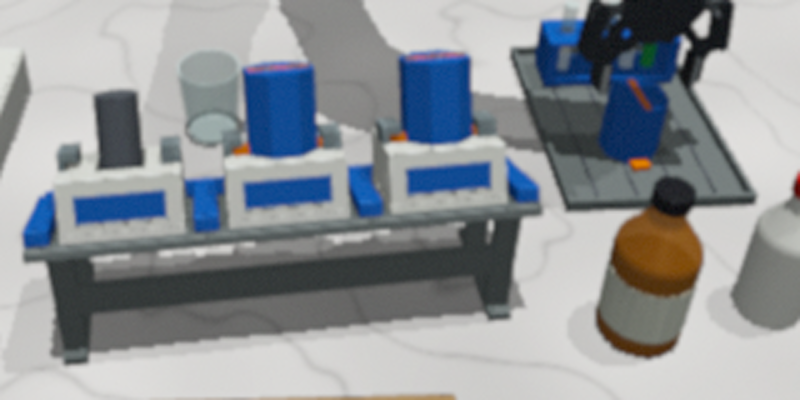

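```bash
python3 - <<'E'
from h import *
S=np.array([0.6348,-0.1393,0.1888])+AX*0.015
print('top',S)
delta(toolR(YAW,0),S+AX*(0.1547+0.07))
print(np.round(onz('top',(442,244.7),0.074),4))
t=cv2.imread('pics/t0.png')[205:295,395:480]
g=cv2.cvtColor(t,cv2.COLOR_BGR2GRAY); print(g[40,40:50], g[40,20:26],g[75,30:40])
m=cv2.morphologyEx(((g<115)).astype(np.uint8),cv2.MORPH_OPEN,np.ones((5,5)))
n,l,s,c=cv2.connectedComponentsWithStats(m)
for i in range(1,n): print(s[i],c[i]+[395,205])
E
```

```text
top [ 0.62871923 -0.13994985  0.20249679]
turn [ 20.68 -16.51 -88.54] 92.4 shift [  70.9 -504.   165.6] 535.2
[ 0.4372 -0.3752  0.074 ]
[105 108 104 108 109 106 107 103 106 105] [143 142 126  95  83  81] [142 144 142 142 141 144 142 141 142 142]
[  7  12   9  68 437] [405.59267735 252.13272311]
[  23   19   45   43 1532] [440.19386423 244.65078329]
```

```bash
python3 -m inch '[[[0,0,0,0,0,45,85],[0.6,-0.5,-2.7,0,-5,90,85],[2,-1.6,-8.8,0,-35,130,85],[3.7,-3,-16,0,-78,160,85],[5.4,-4.3,-23,0,-121,185,85],[7,-5.6,-30,4,-165,200,85],[8.7,-6.9,-37,10,-209,200,85],[10.4,-8.2,-44.2,18,-253,200,85]]]' 60;  python3 -c "
from h import *
st()
S=np.array([0.62872,-0.13995,0.2025])
delta(toolR(YAW,0),S+AX*(0.1547+0.07))
"
```

```text
time_s: 22.65
tcp_pos: [0.4839, 0.0984, 0.4397]
eef_rot: [0.895, 0.431, 0.114, -0.007]
force: [0.8, 0.1, 0.9]
grip_width: 0.997
t 22.65 tcp [0.4839 0.0984 0.4397] pinch [0.5145 0.1155 0.289 ] F [0.83 0.12 0.9 ] T [-0.13  0.21  0.05] w 0.997 q [ 0.39  0.29 -0.86  1.92  0.28  0.81  0.3 ]
turn [ 10.21  -8.34 -44.08] 46.0 shift [  53.7 -248.1  -32.1] 255.9
```

```bash
python3 -m inch '[[[1.6,-1.3,-6.9,6,-40,0,85],[3.2,-2.6,-13.8,13,-82,0,85],[4.8,-3.9,-20.7,22,-124,0,85],[6.4,-5.2,-27.6,31,-166,0,85],[8,-6.5,-34.5,40,-208,-4,85],[9.6,-7.8,-41.4,49,-242,-14,85],[10.2,-8.3,-44.1,53.7,-248,-24,85],[10.2,-8.3,-44.1,53.7,-248,-32,85]]]' 60;  python3 -c "
from h import *
o=telemetry.get_obs(); np.save('w13.npy',np.r_[o['tcp_pos'],o['eef_rot']]);snap('wrist','w13.png')
snap('scene','s13.png');snap('top','t13.png')
st()
S=np.array([0.62872,-0.13995,0.2025])
delta(toolR(YAW,0),S+AX*(0.1547+0.07))
"
```

```text
time_s: 23.45
tcp_pos: [0.538, -0.1492, 0.4061]
eef_rot: [0.977, 0.053, 0.207, -0.012]
force: [0.1, 0.7, -0.4]
grip_width: 0.991
t 23.6 tcp [ 0.5378 -0.1466  0.4065] pinch [ 0.5999 -0.1391  0.265 ] F [ 1.15 -0.25  0.21] T [-0.05  0.42 -0.01] w 0.996 q [ 0.67  0.36 -0.6   1.92  0.19  0.52  0.11]
turn [-0.06 -0.22 -0.51] 0.6 shift [-0.2 -3.1  1.2] 3.4
```

View pics/w13.png

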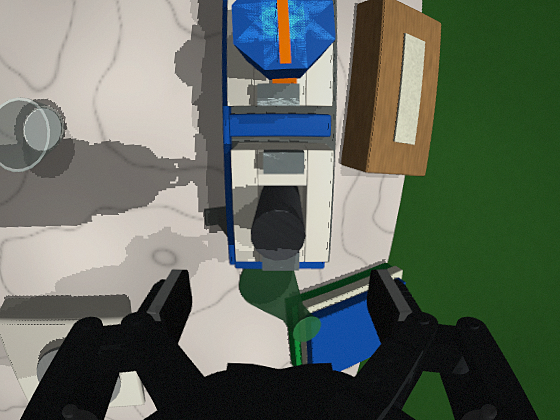

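View pics/s13.png

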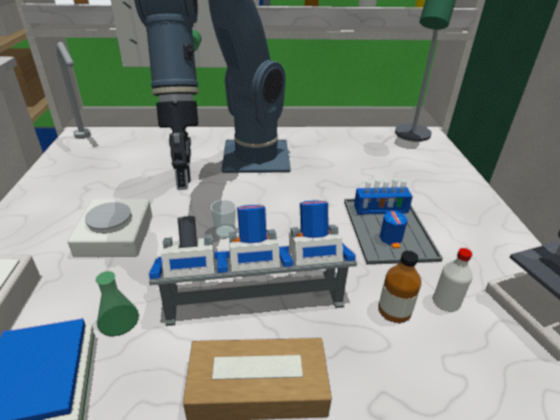

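```bash
python3 - <<'E'
from h import *
ps=np.load('w13.npy'); im=cv2.imread('pics/w13.png')
cv2.imwrite('pics/w13z.png',cv2.resize(im[170:280,230:330],None,fx=5,fy=5))
S=np.array([0.62872,-0.13995,0.2025])
print(rayplane(wray((277.5,233),ps),S,AX))
E
```

```text
[ 0.62657737 -0.13815579  0.20163389]
```

View pics/w13z.png

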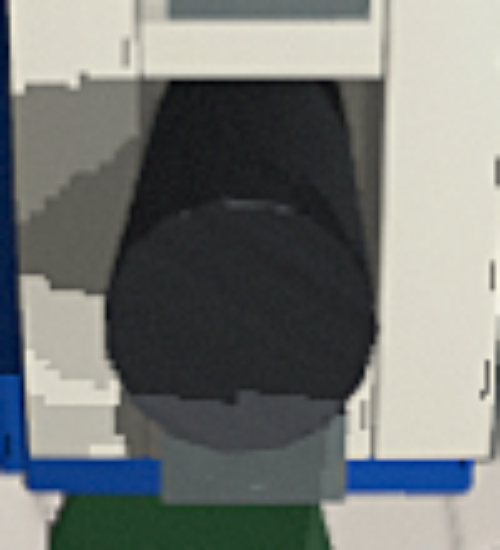

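```bash
python3 - <<'E'
from h import *
S=np.array([0.6275,-0.1396,0.2022])
delta(toolR(YAW,0),S+AX*(0.1547-0.022))
delta(toolR(YAW,0),S+AX*(0.1547+0.05))
E
```

```text
turn [-0.06 -0.22 -0.51] 0.6 shift [ 35.9   1.2 -83.1] 90.5
turn [-0.06 -0.22 -0.51] 0.6 shift [  6.7  -1.9 -17.4] 18.7
```

```bash
python3 -m inch '[[[0,0,-0.5,7,-2,-17,85],[0,0,-0.5,7,-2,-17,85],[0,0,-0.5,18,-0.8,-42,85],[0,0,-0.5,28,0.3,-65,85],[0,0,-0.5,36,1.2,-83,85],[0,0,-0.5,36,1.2,-83,85],[0,0,-0.5,36,1.2,-83,85],[0,0,-0.5,36,1.2,-83,85]]]' 50;  python3 -c "
from h import *
snap('wrist','w14.png')
S=np.array([0.6275,-0.1396,0.2022])
delta(toolR(YAW,0),S+AX*(0.1547-0.022));st()
"
```

```text
time_s: 24.4
tcp_pos: [0.5741, -0.1465, 0.3252]
eef_rot: [0.977, 0.051, 0.208, -0.011]
force: [0.4, 0.3, 1.0]
grip_width: 0.995
turn [-0.01 -0.05  0.19] 0.2 shift [-0.3  1.4 -1.8] 2.3
t 24.45 tcp [ 0.574  -0.1467  0.3252] pinch [ 0.6366 -0.1402  0.1839] F [-0.46 -0.71 -0.97] T [-0.04  0.46 -0.02] w 1.0 q [ 0.53  0.49 -0.46  1.95  0.31  0.35 -0.01]
```

View pics/w14.png

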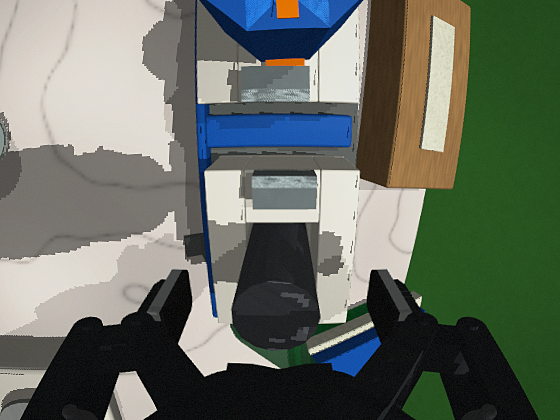

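```bash
python3 -m inch '[[[0,0,0,0,1,0,28],[0,0,0,0,1,0,28],[0,0,0,0,1,0,28],[0,0,0,0,1,0,28],[0,0,0,0,1,0,28],[0,0,0,0,1,0,28],[0,0,0,0,1,0,28],[0,0,0,0,1,0,28]]]' 50;  python3 -c "
from h import *
st()
"
```

```text
time_s: 25.25
tcp_pos: [0.5742, -0.1457, 0.3241]
eef_rot: [0.977, 0.05, 0.207, -0.011]
force: [-3.0, 0.3, 5.6]
grip_width: 0.402
t 25.25 tcp [ 0.5742 -0.1457  0.3241] pinch [ 0.6366 -0.1391  0.1827] F [-2.99  0.35  5.62] T [0.03 0.48 0.01] w 0.402 q [ 0.53  0.49 -0.46  1.95  0.31  0.35 -0.01]
```

```bash
python3 -m inch '[[[0,0,0,-2,-0.2,4.6,28],[0,0,0,-5,-0.5,11,28],[0,0,0,-9,-1,20,28],[0,0,0,-14,-1.5,31,28],[0,0,0,-19,-2,43,28],[0,0,0,-24.3,-2.6,54.8,28],[0,0,0,-26.5,-2.8,60,28],[0,0,0,-26.5,-2.8,60,28]]]' 50;  python3 -c "
from h import *
st();snap('scene','s15.png');snap('wrist','w15.png');st()
for p in ([.5,-0.3,.30],[.437,-.375,.17]): delta(downR(0),np.array(p)+[0,0,.1547])
"
```

```text
time_s: 26.05
tcp_pos: [0.5474, -0.1488, 0.3849]
eef_rot: [0.977, 0.05, 0.208, -0.011]
force: [-0.9, 0.7, -4.4]
grip_width: 0.395
t 26.05 tcp [ 0.5474 -0.1488  0.3849] pinch [ 0.61   -0.1423  0.2436] F [-0.89  0.69 -4.38] T [-0.12  0.86 -0.02] w 0.395 q [ 0.64  0.39 -0.57  1.93  0.23  0.47  0.06]
t 26.15 tcp [ 0.5474 -0.1487  0.3837] pinch [ 0.6098 -0.1421  0.2423] F [-0.46  0.19 -4.95] T [-0.07  0.83 -0.03] w 0.392 q [ 0.64  0.39 -0.57  1.94  0.23  0.47  0.06]
turn [-1.29 23.89 -5.79] 24.6 shift [ -47.4 -151.3   71. ] 173.8
turn [-1.29 23.89 -5.79] 24.6 shift [-110.4 -226.3  -59. ] 258.7
```

View pics/s15.png

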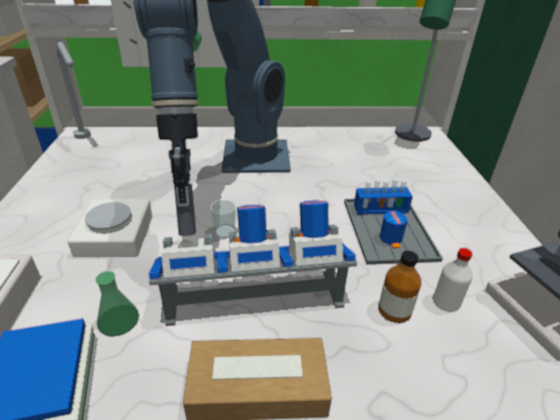

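View pics/w15.png

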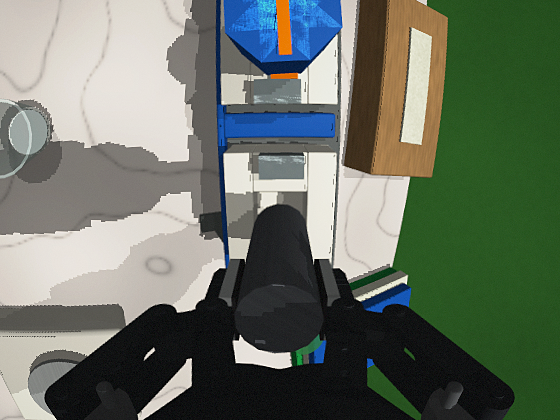

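```bash
python3 - <<'E'
from h import *
s=cv2.imread('pics/s13.png'); cv2.imwrite('pics/pz.png',cv2.resize(s[190:260,65:160],None,fx=7,fy=7,interpolation=cv2.INTER_CUBIC))
t=cv2.imread('pics/t13.png'); cv2.imwrite('pics/pz2.png',cv2.resize(t[205:295,395:480],None,fx=6,fy=6,interpolation=cv2.INTER_CUBIC))
for c in [(.437,-.375,.075)]:
  for d in [(0,0),(.055,0),(-.055,0),(0,.055),(0,-.055)]:
    p=np.array(c)+[d[0],d[1],0]; print(d,(proj('scene',p)-[65,190])*7,(proj('top',p)-[395,205])*6)
E
```

```text
(0, 0) [300.13620427 160.36778286] [282.39047552 238.52319161]
(0.055, 0) [253.32969976 254.61578981] [273.37270437 109.78081934]
(-0.055, 0) [343.02819496  74.0019096 ] [291.56563239 369.51248384]
(0, 0.055) [454.69609811 158.94187357] [151.99369345 239.06994543]
(0, -0.055) [144.91135122 161.79982681] [412.8858372  237.97602444]
```

View pics/pz.png

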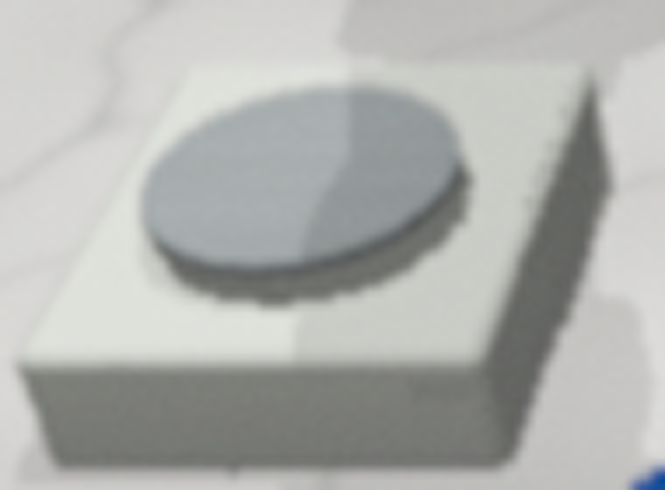

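View pics/pz2.png

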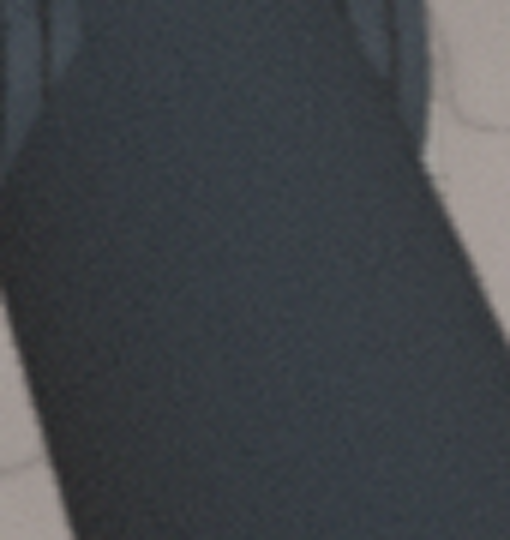

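```bash
python3 -m inch '[[[0,0,0,-10,-1,24,28],[-0.2,3.6,-0.9,-25,-5,50,28],[-0.45,8.4,-2,-40,-20,70,28],[-0.7,13.1,-3.2,-55,-50,72,28],[-1,18,-4.4,-70,-90,70,28],[-1.2,22.7,-5.5,-85,-130,60,28],[-1.3,23.9,-5.8,-100,-175,45,28],[-1.3,23.9,-5.8,-108,-210,20,28]]]' 50;  python3 -c "
from h import *
st()
delta(downR(0),np.array([.439,-.374,.17])+[0,0,.1547])
"
```

```text
time_s: 26.95
tcp_pos: [0.4391, -0.3613, 0.4035]
eef_rot: [1.0, -0.001, 0.0, 0.001]
force: [1.2, -0.4, -4.3]
grip_width: 0.399
t 26.95 tcp [ 0.4391 -0.3613  0.4035] pinch [ 0.4391 -0.3616  0.2488] F [ 1.16 -0.38 -4.34] T [-0.05 -0.07 -0.04] w 0.399 q [ 0.94  0.45 -0.49  1.72  0.24  1.04  0.36]
turn [0.12 0.02 0.08] 0.1 shift [ -0.1 -12.7 -78.8] 79.8
```

```bash
python3 -m inch '[[[0,0,0,0,-6,-15,28],[0,0,0,0,-12.7,-35,28],[0,0,0,0,-12.7,-55,28],[0,0,0,0,-12.7,-68,28],[0,0,0,0,-12.7,-76,28],[0,0,0,0,-12.7,-79,28],[0,0,0,0,-12.7,-79,28],[0,0,0,0,-12.7,-79,28]]]' 50;  python3 -c "
from h import *
st();snap('scene','s17.png');im=snap('wrist','w17.png')
a=cv2.imread('pics/s17.png')[140:270,55:185]
cv2.imwrite('pics/s17z.png',cv2.resize(a,None,fx=4.5,fy=4.5,interpolation=cv2.INTER_CUBIC))
"
```

```text
time_s: 27.75
tcp_pos: [0.4399, -0.3712, 0.3255]
eef_rot: [1.0, 0.0, 0.0, 0.0]
force: [0.9, 0.2, -4.8]
grip_width: 0.4
t 27.75 tcp [ 0.4399 -0.3712  0.3255] pinch [ 0.4401 -0.3713  0.1708] F [ 0.88  0.15 -4.82] T [-0.   -0.04 -0.01] w 0.4 q [ 0.92  0.54 -0.46  1.8   0.3   0.87  0.32]
```

View pics/s17z.png

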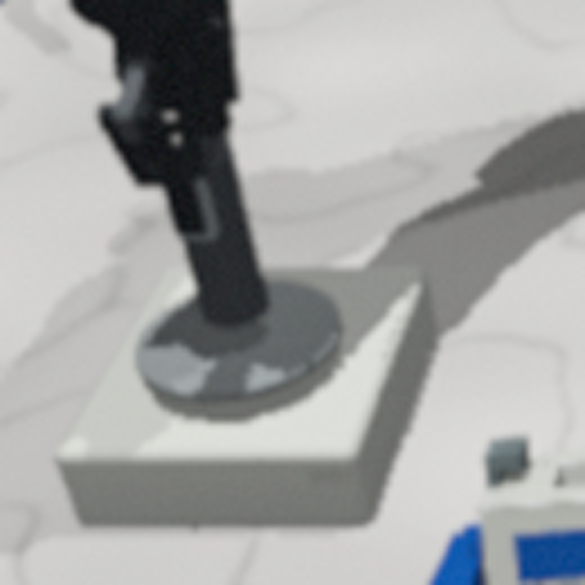

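View pics/w17.png

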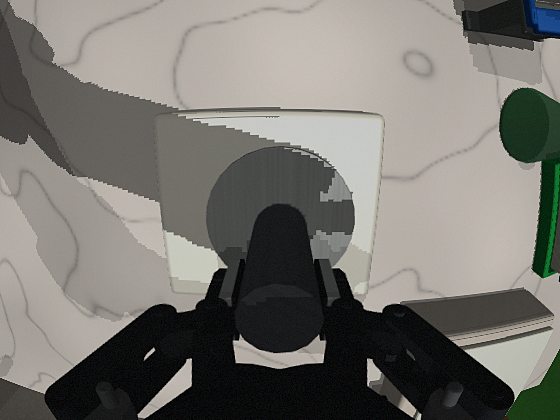

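```bash
python3 - <<'E'
from h import *
o=telemetry.get_obs();ps=np.r_[o['tcp_pos'],o['eef_rot']]; st()
for z in (.071,.075):
  for q in [(206,215),(355,215),(281,147.5),(225,170),(333,170)]:
    w=rayplane(wray(q,ps),np.array([0,0,z]),np.array([0,0,1.]));print(z,q,np.round(w,4))
E
```

```text
t 27.85 tcp [ 0.4398 -0.3712  0.3255] pinch [ 0.44   -0.3714  0.1708] F [-0.27 -0.22 -4.84] T [-0.02 -0.04  0.01] w 0.398 q [ 0.92  0.54 -0.46  1.8   0.3   0.87  0.32]
0.071 (206, 215) [ 0.3844 -0.3691  0.071 ]
0.071 (355, 215) [ 0.4959 -0.3691  0.071 ]
0.071 (281, 147.5) [ 0.4404 -0.3194  0.071 ]
0.071 (225, 170) [ 0.4006 -0.3352  0.071 ]
0.071 (333, 170) [ 0.4774 -0.3352  0.071 ]
0.075 (206, 215) [ 0.3854 -0.3677  0.075 ]
0.075 (355, 215) [ 0.4949 -0.3677  0.075 ]
0.075 (281, 147.5) [ 0.4403 -0.3189  0.075 ]
0.075 (225, 170) [ 0.4012 -0.3344  0.075 ]
0.075 (333, 170) [ 0.4767 -0.3344  0.075 ]
```

```bash
python3 -m inch '[[[0,0,0,0,-1.5,-4,28],[0,0,0,0,-2.6,-8,28],[0,0,0,0,-2.6,-11,28],[0,0,0,0,-2.6,-13,28],[0,0,0,0,-2.6,-14,28],[0,0,0,0,-2.6,-15,28],[0,0,0,0,-2.6,-16,28],[0,0,0,0,-2.6,-16.5,28]]]' 50;  python3 -c "
from h import *
st()"; python3 -m inch '[[[0,0,0,0,0,-0.7,28],[0,0,0,0,0,-1.4,28],[0,0,0,0,0,-2.1,28],[0,0,0,0,0,-2.8,28],[0,0,0,0,0,-3.5,28],[0,0,0,0,0,-4.2,28],[0,0,0,0,0,-4.9,28],[0,0,0,0,0,-5,28]]]' 50;  python3 -c "
from h import *
st()"
```

```text
time_s: 28.65
tcp_pos: [0.4396, -0.3738, 0.3082]
eef_rot: [1.0, 0.0, -0.0, -0.0]
force: [-0.3, -0.3, -3.2]
grip_width: 0.399
t 28.65 tcp [ 0.4396 -0.3738  0.3082] pinch [ 0.4396 -0.3738  0.1535] F [-0.25 -0.33 -3.2 ] T [0.   0.04 0.01] w 0.399 q [ 0.92  0.56 -0.45  1.81  0.32  0.84  0.31]
time_s: 29.45
tcp_pos: [0.4396, -0.3738, 0.3032]
eef_rot: [1.0, 0.0, -0.0, 0.0]
force: [-0.0, 0.8, -1.1]
grip_width: 0.396
t 29.45 tcp [ 0.4396 -0.3738  0.3032] pinch [ 0.4396 -0.3738  0.1485] F [-0.03  0.82 -1.06] T [ 0.04  0.06 -0.04] w 0.396 q [ 0.92  0.57 -0.45  1.82  0.32  0.83  0.31]
```

```bash
python3 -m inch '[[[0,0,0,0,0,-0.7,28],[0,0,0,0,0,-1.4,28],[0,0,0,0,0,-2.1,28],[0,0,0,0,0,-2.1,28],[0,0,0,0,0,-2.1,28],[0,0,0,0,0,-2.1,28],[0,0,0,0,0,-2.1,28],[0,0,0,0,0,-2.1,28]]]' 50;  python3 -c "
from h import *
st();st()"
```

```text
time_s: 30.25
tcp_pos: [0.4396, -0.3738, 0.3011]
eef_rot: [1.0, 0.0, -0.0, 0.0]
force: [-0.3, 0.7, -0.4]
grip_width: 0.4
t 30.25 tcp [ 0.4396 -0.3738  0.3011] pinch [ 0.4396 -0.3738  0.1464] F [-0.33  0.75 -0.38] T [0.07 0.02 0.01] w 0.4 q [ 0.91  0.57 -0.45  1.82  0.32  0.83  0.31]
t 30.25 tcp [ 0.4396 -0.3738  0.3011] pinch [ 0.4396 -0.3738  0.1464] F [-0.33  0.75 -0.38] T [0.07 0.02 0.01] w 0.4 q [ 0.91  0.57 -0.45  1.82  0.32  0.83  0.31]
```

Weight is on the pan; release in small openings.

```bash
python3 -m inch '[[[0,0,0,0,0,0,38],[0,0,0,0,0,0,42],[0,0,0,0,0,0,46],[0,0,0,0,0,0,55],[0,0,0,0,0,0,65],[0,0,0,0,0,0,80],[0,0,0,0,0,0,85],[0,0,0,0,0,0,85]]]' 50;  python3 -c "
from h import *
st();snap('wrist','w18.png')"
```

```text
time_s: 31.05
tcp_pos: [0.4396, -0.3738, 0.3011]
eef_rot: [1.0, 0.0, -0.0, 0.0]
force: [0.1, -0.3, 1.1]
grip_width: 0.995
t 31.05 tcp [ 0.4396 -0.3738  0.3011] pinch [ 0.4395 -0.3738  0.1464] F [ 0.15 -0.29  1.1 ] T [ 0.02  0.03 -0.02] w 0.995 q [ 0.91  0.57 -0.45  1.82  0.32  0.83  0.31]
```

View pics/w18.png

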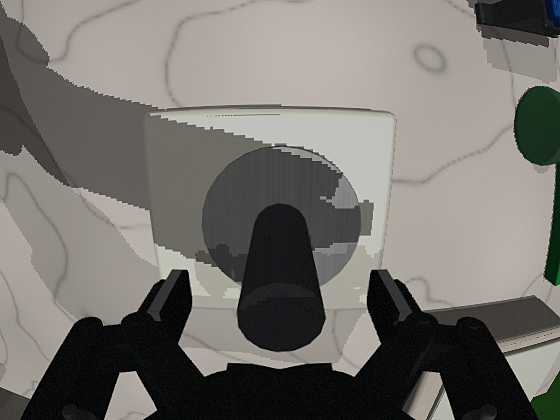

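Standing free. Rise straight up slowly.

```bash
python3 -m inch '[[[0,0,0,0,0,4,85],[0,0,0,0,0,12,85],[0,0,0,0,0,26,85],[0,0,0,0,0,46,85],[0,0,0,0,0,76,85],[0,0,0,0,0,110,85],[0,0,0,0,0,140,85],[0,0,0,0,0,150,85]]]' 50;  
python3 -m inch '[[[0,0,0,-20,-35,5,85],[0,0,0,-40,-75,10,85],[0,0,0,-60,-115,10,85],[0,0,0,-80,-155,10,85],[0,0,0,-90,-180,10,85],[0,0,0,-90,-190,10,85],[0,0,0,-90,-190,10,85],[0,0,0,-90,-190,10,85]]]' 50;  
python3 -c "
from h import *
st();snap('scene','s20.png');snap('top','t20.png')"
```

```text
time_s: 31.9
tcp_pos: [0.44, -0.3737, 0.4551]
eef_rot: [1.0, 0.0, 0.002, 0.002]
force: [0.5, 0.3, -0.2]
grip_width: 0.993
time_s: 32.7
tcp_pos: [0.3507, -0.5625, 0.4609]
eef_rot: [1.0, 0.001, 0.0, -0.001]
force: [0.8, 0.5, -0.1]
grip_width: 0.995
t 32.7 tcp [ 0.3507 -0.5625  0.4609] pinch [ 0.3507 -0.5623  0.3062] F [ 0.78  0.51 -0.12] T [0.   0.   0.01] w 0.995 q [ 1.2   0.54 -0.45  1.37  0.24  1.28  0.74]
```

View pics/s20.png

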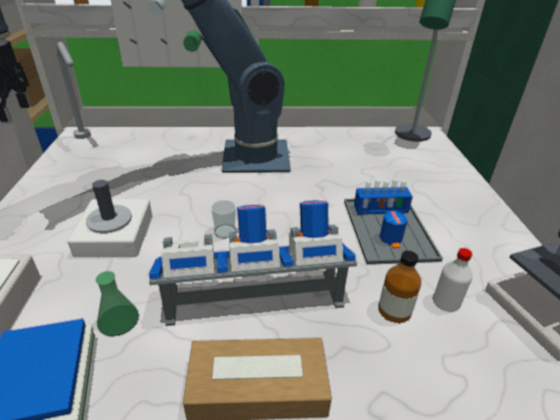

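View pics/t20.png

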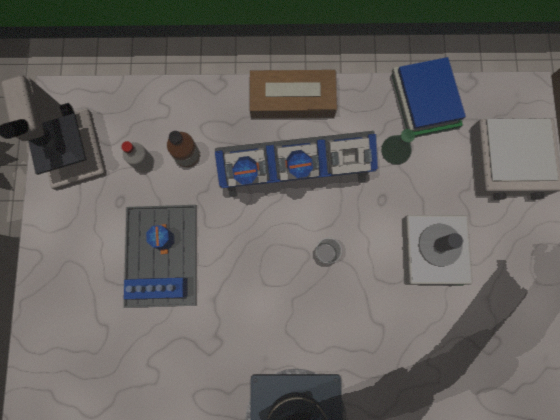

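```bash
python3 - <<'E'
from h import *
a=cv2.imread('pics/t20.png')[110:300,100:480];b=cv2.imread('pics/t0.png')[110:300,100:480]
d=(np.abs(a.astype(int)-b).sum(2)>90).astype(np.uint8); d=cv2.morphologyEx(d,cv2.MORPH_OPEN,np.ones((2,2)))
n,l,s,c=cv2.connectedComponentsWithStats(d)
for i in range(1,n):
    if s[i,4]>15: print(s[i],c[i]+[100,110])
print(proj('top',[.44,-.374,.067]),proj('top',[.44,-.374,.167]),proj('scene',[.44,-.374,.067]),proj('scene',[.44,-.374,.167]))
x=np.hstack([cv2.resize(cv2.imread('pics/t20.png')[120:200,205:395],None,fx=3,fy=3),cv2.resize(cv2.imread('pics/s20.png')[170:250,75:145],None,fx=3,fy=3)]); cv2.imwrite('pics/f.png',x)
E
```

```text
[239  35  29  30 549] [352.30418944 160.74863388]
[234  77  20   8  93] [343.66666667 190.65591398]
[ 70 123   5  15  54] [172.24074074 239.81481481]
[335 125  28  19 388] [448.22938144 243.63402062]
[ 59 134  10   7  39] [164.41025641 247.74358974]
[376 184   4   6  16] [477.9375 297.1875]
[440.50069902 243.90092581] [455.22461835 239.49241627] [108.61960042 216.15875996] [ 99.53259359 182.56136074]
```

View pics/f.png

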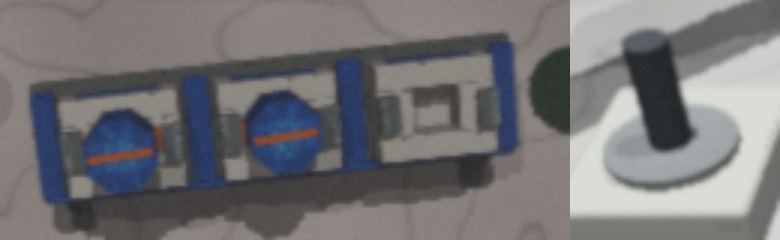

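```bash
python3 -c "
from h import *
st();print(job_done())"
```

```text
t 32.8 tcp [ 0.3508 -0.5622  0.4613] pinch [ 0.3509 -0.5621  0.3066] F [ 0.21 -0.27 -0.37] T [0.03 0.03 0.09] w 0.992 q [ 1.2   0.54 -0.45  1.37  0.24  1.28  0.74]
the job is handed in; nothing more can be done
None
```

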